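Seat a lock cylinder for re-pinning, then find the pin tin that rattles

TASK

I am about to re-pin this lock cylinder: first press it, lying flat as it is, fully home into the nest of the steel holding block, so that it is flush with the block's top, and let go of it. Then find out by shaking which of the three closed tins I have already started: its loose pins rattle, while the two full ones are packed tight and silent and belong back standing on the worktop. Finish while still holding the rattling tin out to me, level and still, about a hand's breadth above the seated cylinder; knock no tin over and leave the loupe, the needle file and the brush alone.

Things in the scene. Friction and masses are not known exactly. Their poses are not given: they have to be found in the camera images.
- lock_cylinder: Brass profile lock cylinder lying on its side, 65 mm long (x), 33 mm wide (y), 17 mm thick (z up), 0.21 kg. Origin: centre of its underside. To be pinched across y at mid length (narrow cam gap there, the halves on both sides take the pads). It goes into the nest lying like this, either way round in x.
- nest_floor (a point): Centre of the nest's floor in the steel block bolted to the worktop, 8 mm above it; x along the nest. Nest 70 x 37 mm, 17 mm deep, 3 mm chamfer; block top 25 mm above the worktop, base 124 x 66 mm. Long walls cut away 30 mm wide at mid length for fingers, ends 21 mm wide. Two spring plungers in the +y wall: the cylinder stays cocked on them until pressed home with 5 to 15 N.
- tin_a: One of three alike closed tins: round, plain metal, diameter 66 mm (68 over the lid's knurl), height 36 mm, lid does not come off. Origin: centre of its underside, z up its axis. Standing flat on the worktop. 0.2 to 0.4 kg, and the weight tells nothing.
- tin_b: Like tin_a. In one of the three tins, a different one each time, a loose 0.2 kg handful of pins can roll about 30 mm from wall to wall; the other two hold tight packs of much the same weight.
- tin_c: Like tin_a. The loose pins knock on the wall when the tin is moved to and fro over some 50 mm at 0.25 m/s and stopped short, best felt as a moment of 0.1 N m or more at the wrist within 0.15 s of the stop; tilted past 5 degrees they roll to the low side and stay there when level again.
- loupe: Black watchmaker's loupe, 36 mm across, 33 mm high, standing between the tins and the block; bystander. Origin: centre of its underside.
- needle_file: File with wooden handle, 246 mm long, lying behind the tins; bystander. Origin: centre of its underside.
- brush: Flat chip brush, 191 mm long, lying to the left; bystander. Origin: centre of its underside.
Things that resemble listed ones, but are neither listed nor needed, are in the scene too. What is shaped like the tin_c but red or turquoise is not meant.

How it is judged:
By the outcome, as a careful person would: the job done as asked, in the order asked, and still so for the second after the job is handed in, while the arm keeps its last pose, push and grip.
It also fails if it takes over 72 s, if anything falls off the work surface, if the arm or the gripper's body presses on something with over 40 N, if the wrist force passes 120 N, or if a joint passes its speed limit or range.

ROBOT

A 7-joint arm with a two-finger parallel gripper is mounted at the origin on a cart in front of the work surface, level with it; the furniture and walls round the work are solid. World frame = base frame: x ahead of the robot, y to its left, z up, the work surface at z = 0. Lengths are in m, angles in rad, forces in N, time in s.
With the tool pointing down it reaches from about 0.425 to 0.875 m from the base axis. Payload 8.4 kg.
Tool frame: the origin (TCP) lies at the very end of the fingers, on their centre line; the grasp point (between the pads) lies 19 mm behind it; z points along the fingers, y is the line along which they close (so a half turn about z gives the same grasp; the last joint's range is limited). The gripper opens to 87 mm and grips with 3 to 60 N. Pads are 19 mm wide; open, the fingers measure 117 mm over their backs; the gripper's body (75 mm by 190 mm) begins 51 mm behind the grasp point.
Start: joints at [1.008, 0.333, 0.04, 1.465, -0.013, 1.343, -0.059], TCP at [0.291, -0.581, 0.223] pointing down, gripper open.
Joint ranges: [-2.58, 2.58], [-0.38, 2.09], [-1.3, 1.39], [0.25, 2.4], [-1.5, 4.64], [0.08, 2.09], [-2.65, 2.65]. Speed limits (rad/s): [2.22, 2.22, 2.79, 2.79, 3.14, 3.14, 3.14].

INTERFACE

Orientations are given as a 3x3 rotation matrix whose columns are the frame's x, y, z axes.
In Python, from station import ctrl, imaging gives the robot as it stands.
- The arm moves only by the tool step_arm, never from a script. Its argument "rows" is a list of rows, each an object of numbers: "ax", "ay", "az": the turn, a rotation vector about the tool's x, y, z each as a share of 360 degrees, from -1 to 1; "x", "y", "z": the shift along the tool's x, y, z each as a share of 0.5 m, from -1 to 1; "gripper": the finger opening in mm, from 0 to 87. A call has 1 to 8 rows; each row is the pose to reach, as a shift and turn from the pose commanded when the call began, along the tool's axes at that moment, turning the shorter way round; what a row does not reach only later rows make up. A row lasts 1/12 s, in which the tool goes at most 41.7 mm and 7.16 degrees, less where a joint would pass 70% of its speed; a pose out of reach is approached as far as the arm can. A call with a number of a shift or a turn outside -1 to 1 is refused whole. A call with a gripper value outside its range is refused whole. The fingers move at their own pace and stop on an object; "squeeze" is the grip in N (left out, the last holds). Time passes only in rows, so rows that repeat a pose let the fingers close. It gives the time, the measured TCP pose, the force, the opening and the grip force at its end, in the units of the state.
- ctrl.sense(): the state, without advancing time (a new reading comes with each control period).
- imaging.snapshot(name): name is "scene" or "top" or "wrist"; returns a dict with "color" (400x640x3 uint8, red, green, blue), "fovy" (degrees; the focal length in pixels is half the picture's height over the tangent of half this angle, whatever the lens; pixels are square), "cx", "cy" (the principal point, pixels), "extrinsics" (4x4, takes a point from world to camera coordinates). Camera axes: x right, y up, looking along -z (the intrinsics and any distortion apply to the point x, -y, -z); pixel columns grow to the right and rows downward; lengths in m; the calibration is good to about 2 mm. A picture is of the moment at which its call begins. There is no depth.
- ctrl.hand_in(): hands the job in; it is judged then, once.
The state is a dict: "t": time; "joints": joint angles; "dq": joint speeds; "tau": joint torques, N m; "ee_pos": TCP position; "ee_rot": TCP orientation; "force": force on the tool from outside, world axes, zero at the start; "wrist_torque": the same for the moment, N m; "grip_width": finger opening in m; "grip_force": force on a finger pad.
Only numpy, scipy, OpenCV 4.12 (cv2) and the standard library are available. Lean on these libraries where they do the work, as an engineer would, in place of code of your own. Each camera call takes 0.05 s, during which the arm holds its last target. There are 200 camera calls.

## Working session

There is one attempt and no reset: what is moved stays moved. The work goes in short steps, Python scripts to look and compute and a tool call to move; the robot and the scene stay as the last step left them, time stands still between calls to the robot, and variables do not carry over. Pictures are saved under pics/ and viewed, at most 10 in all, crops included, and the job is handed in when it is done.

Besides the shell and the picture viewer there is one more tool, called after ">>>" in YAML: its name, and indented under it one key for each argument. step_arm: Moves the arm, as the interface text tells. Shift numbers are shares of 0.5 m and turn numbers shares of 360 degrees, none past 1 either way. Its arguments: {"type":"object","properties":{"rows":{"type":"array","items":{"type":"object","properties":{"ax":{"type":"number"},"ay":{"type":"number"},"az":{"type":"number"},"x":{"type":"number"},"y":{"type":"number"},"z":{"type":"number"},"gripper":{"type":"number"}}}},"squeeze":{"type":"number"}},"required":["rows"]}

```bash
mkdir -p pics
cat > h.py <<'E'
import numpy as np,cv2
from station import ctrl,imaging
def snap(n,f=None):
    s=imaging.snapshot(n)
    if f: cv2.imwrite('pics/'+f,s['color'][:,:,::-1])
    return s
def ray(s,u,v,z):
    f=200/np.tan(np.radians(s['fovy'])/2);E=np.array(s['extrinsics']);R=E[:3,:3];c=-R.T@E[:3,3]
    d=R.T@np.array([(u-s['cx'])/f,-(v-s['cy'])/f,-1]);return c+d*(z-c[2])/d[2]
def proj(s,p):
    f=200/np.tan(np.radians(s['fovy'])/2);E=np.array(s['extrinsics']);q=E[:3,:3]@np.array(p)+E[:3,3]
    return s['cx']+f*q[0]/-q[2],s['cy']-f*q[1]/-q[2]
E
python3 - <<'E'
from h import *
for n in('top','scene'):
    s=snap(n,n+'1.png');print(n,s['fovy'],s['cx'],s['cy'],{k:v for k,v in s.items() if k not in('color','extrinsics')}.keys());print(np.round(s['extrinsics'],3))
    import pickle;pickle.dump(s,open(n+'.pkl','wb'))
x=ctrl.sense();print({k:np.round(v,3).tolist() for k,v in x.items()})
E
```

```text
top 56.2325377206136 313.7411167015541 198.85974740675164 dict_keys(['fovy', 'cx', 'cy'])
[[-0.014 -1.    -0.002  0.412]
 [ 0.999 -0.014  0.031 -0.521]
 [-0.031 -0.001  1.    -0.972]
 [ 0.     0.     0.     1.   ]]
scene 47.32276763980564 318.8715912890276 193.81545948493215 dict_keys(['fovy', 'cx', 'cy'])
[[ 0.665 -0.747  0.015 -0.06 ]
 [ 0.583  0.532  0.614 -0.55 ]
 [-0.466 -0.4    0.789 -0.679]
 [ 0.     0.     0.     1.   ]]
{'t': 0.1, 'joints': [1.008, 0.334, 0.04, 1.466, -0.013, 1.343, -0.059], 'dq': [-0.0, -0.001, 0.002, -0.004, 0.001, 0.002, 0.001], 'tau': [0.003, -65.781, 1.34, -40.471, -0.06, 0.041, 0.0], 'ee_pos': [0.291, -0.581, 0.222], 'ee_rot': [[0.894, 0.447, -0.001], [0.447, -0.894, 0.001], [-0.0, -0.001, -1.0]], 'force': [0.185, 0.494, 0.178], 'wrist_torque': [0.004, 0.003, 0.003], 'grip_force': 0.0, 'grip_width': 0.087}
```

View pics/top1.png

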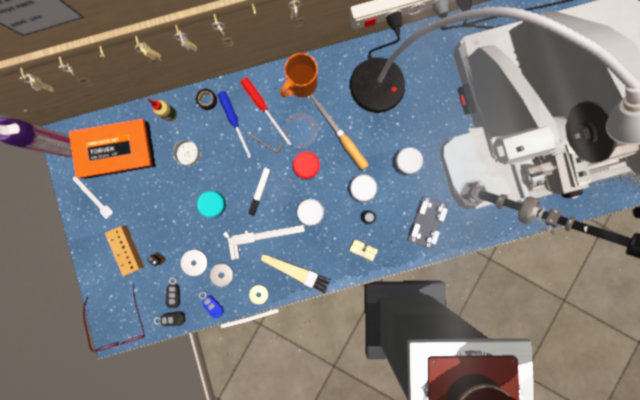

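View pics/scene1.png

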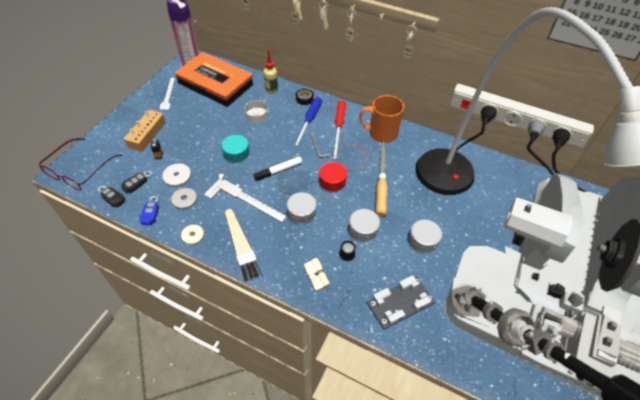

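The top view shows plain metal tins at (311,212), (363,188) and (408,161). The cylinder is at (364,251), the block at (428,222), the loupe at (369,217), the file at (340,130) and the brush at (295,272). The red tin (306,165), the turquoise tin (211,204) and the open dish (186,153) are lookalikes and are not meant. I'll confirm this in one enlarged crop.

Run:
```python
from h import *
import pickle
s=pickle.load(open('top.pkl','rb'));t=pickle.load(open('scene.pkl','rb'))
c=s['color'][135:275,285:455,::-1]
a=cv2.resize(c,None,fx=4.5,fy=4.5,interpolation=cv2.INTER_CUBIC);a=a[:600]
for i in range(0,170,10):cv2.putText(a,str(285+i),(int(i*4.5),10),0,.35,(0,255,255),1);
for i in range(0,130,10):cv2.putText(a,str(135+i),(0,int(i*4.5)+4),0,.35,(0,255,255),1)
cv2.imwrite('pics/crop1.png',a)
g=cv2.cvtColor(s['color'],cv2.COLOR_RGB2HSV)
for (u,v) in[(311,212),(363,188),(408,161)]:
    m=((g[...,1]<70)&(g[...,2]>120)).astype(np.uint8);n,l,st,ce=cv2.connectedComponentsWithStats(m)
    k=l[v,u];u2,v2=ce[k];print(st[k],ce[k],ray(s,u2,v2,.036).round(4))
for nm,u,v,z in[('cyl',364,251,.017),('block',428,222,.025),('loupe',369,217,.033)]:print(nm,ray(s,u,v,z).round(4))
for nm,u,v,z in[('tin',301,202,.036),('tin',364,219,.036),('tin',425,229,.036),('cyl',316,274,.012),('blk',400,301,.02)]:print('scene',nm,ray(t,u,v,z).round(4))
m=((g[...,0]>18)&(g[...,0]<38)&(g[...,1]>60)&(g[...,2]>130)).astype(np.uint8)
n,l,st,ce=cv2.connectedComponentsWithStats(m)
for k in range(1,n):
    if abs(ce[k][0]-364)<14 and abs(ce[k][1]-251)<14:
        p=np.argwhere(l==k)[:,::-1].astype(np.float32);print(st[k],ce[k],cv2.minAreaRect(p))
```

```text
[ 223  198  102   62 1553] [278.63425628 227.05730844] [0.4558 0.4947 0.036 ]
[350 174  28  28 616] [363.56331169 187.47402597] [0.5535 0.2772 0.036 ]
[396 147  29  29 634] [410.0977918  160.09936909] [0.6218 0.1572 0.036 ]
cyl [0.3902 0.2765 0.017 ]
block [0.463  0.1119 0.025 ]
loupe [0.4781 0.2643 0.033 ]
scene tin [0.4944 0.4156 0.036 ]
scene tin [0.5545 0.2791 0.036 ]
scene tin [0.6241 0.1628 0.036 ]
scene cyl [0.3901 0.2755 0.012 ]
scene blk [0.4553 0.107  0.02  ]
[351 240  13   9  31] [357.35483871 243.22580645] ((357.52001953125, 243.63998413085938), (11.98532485961914, 6.976532936096191), 10.30484676361084)
[363 246  14  14  70] [368.84285714 251.98571429] ((369.300048828125, 252.40003967285156), (10.733125686645508, 12.074766159057617), 26.56505012512207)
[352 251   7   3   7] [355.         252.14285714] ((354.9310302734375, 252.17242431640625), (6.31364107131958, 0.7427813410758972), 21.801406860351562)
```

View pics/crop1.png

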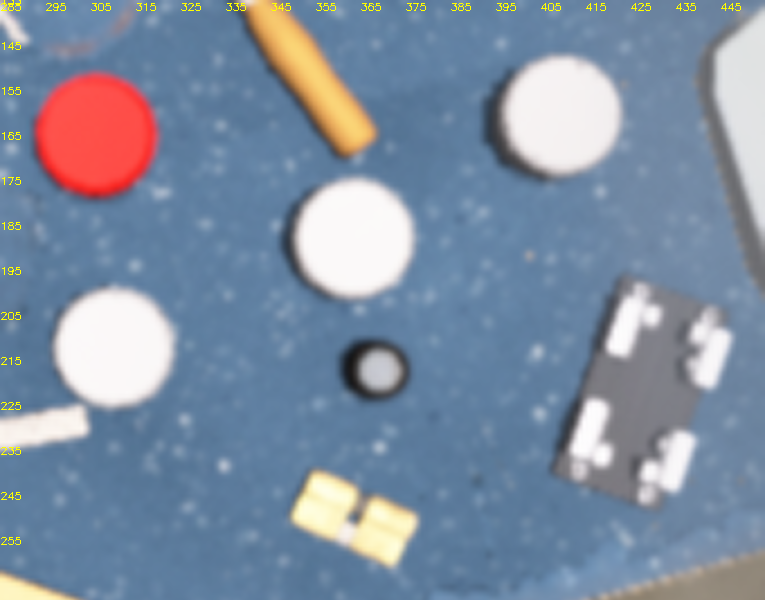

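The crop confirms three plain white-metal tins: (310,212), (363,188) and (410,161). It also shows the split brass cylinder at (364,250) and the dark block with its four wall pieces at (429,222). Next I measure these and check how far the machine on the right gets in the way.

```bash
cat >> h.py <<'E'
def tri(obs):
    A=np.zeros((3,3));b=np.zeros(3)
    for s,u,v in obs:
        p=ray(s,u,v,0);q=ray(s,u,v,1.);d=(q-p)/np.linalg.norm(q-p);M=np.eye(3)-np.outer(d,d);A+=M;b+=M@p
    return np.linalg.solve(A,b)
def go(pos,yaw=None,x=None):
    """print numbers (shares) for TCP goal, tool down, tool-y at world angle yaw (deg)"""
    x=x or ctrl.sense();R=np.array(x['ee_rot']);d=R.T@(np.array(pos)-x['ee_pos'])/.5
    from scipy.spatial.transform import Rotation as Q
    cur=np.degrees(np.arctan2(R[1,1],R[0,1]));yaw=cur if yaw is None else yaw
    a=np.radians(yaw);y=np.array([np.cos(a),np.sin(a),0]);z=np.array([0,0,-1.]);T=np.c_[np.cross(y,z),y,z]
    w=Q.from_matrix(R.T@T).as_rotvec()/(2*np.pi)
    print('shift',d.round(4),'turn',w.round(4),'yaw now',cur.round(2),'pos',np.round(x['ee_pos'],4),'F',np.round(x['force'],1),'M',np.round(x['wrist_torque'],2),'w',x['grip_width'])
E
python3 - <<'E'
from h import *
import pickle
s=pickle.load(open('top.pkl','rb'));t=pickle.load(open('scene.pkl','rb'))
P=lambda x,y,z:ray(s,285+x/4.5,135+y/4.5,z)
ang=lambda a,b:np.degrees(np.arctan2(*(b-a)[1::-1]))
c=[P(*q,.017) for q in[(318,469),(417,520),(395,568),(291,520)]];print('cyl',np.mean(c,0).round(4),ang(c[1],c[0]),ang(c[2],c[3]))
b=[P(*q,.008) for q in[(625,272),(737,303),(660,508),(551,472)]];print('base',np.mean(b,0).round(4),ang(b[3],b[0]),ang(b[2],b[1]),np.linalg.norm(b[3]-b[0]),np.linalg.norm(b[0]-b[1]))
w=[P(*q,.025) for q in[(626,325),(712,358),(590,427),(678,460)]];print('walls',np.mean(w,0).round(4),ang(w[2],w[0]),ang(w[3],w[1]))
for q in[(114,347),(353,238),(561,116)]:print('tin',P(*q,.036).round(4))
print('loupe',P(378,370,.033).round(4))
for o in[((475,192),(462,297)),((533,212),(528,330)),((500,150),(513,215)),((565,65),(620,195)),((628,100),(620,150)),((378,90),(445,168))]:
    print(o,tri([(s,*o[0]),(t,*o[1])]).round(3))
E=np.array(t['extrinsics']);print('scenecam',(-E[:3,:3].T@E[:3,3]).round(2))
x=snap('wrist','w1.png');E=np.array(x['extrinsics']);print('wcam',(-E[:3,:3].T@E[:3,3]).round(3),x['fovy'])
E
```

```text
cyl [0.3918 0.2766 0.017 ] 61.98908555467924 64.50100555434634
base [0.4642 0.1068 0.008 ] -21.523049038345377 -21.914616570400163 0.12417233107416703 0.0674340448760243
walls [0.4624 0.1073 0.025 ] -20.68256577916996 -19.773395676599858
tin [0.4926 0.4137 0.036 ]
tin [0.5524 0.2776 0.036 ]
tin [0.6201 0.1584 0.036 ]
loupe [0.4775 0.2643 0.033 ]
((475, 192), (462, 297)) [0.532 0.011 0.058]
((533, 212), (528, 330)) [ 0.49  -0.095  0.145]
((500, 150), (513, 215)) [0.615 0.023 0.231]
((565, 65), (620, 195)) [ 0.78  -0.102  0.242]
((628, 100), (620, 150)) [ 0.649 -0.056  0.432]
((378, 90), (445, 168)) [0.809 0.231 0.03 ]
scenecam [ 0.04 -0.02  0.87]
wcam [ 0.355 -0.549  0.384] 67.18891149135854
```

View pics/w1.png

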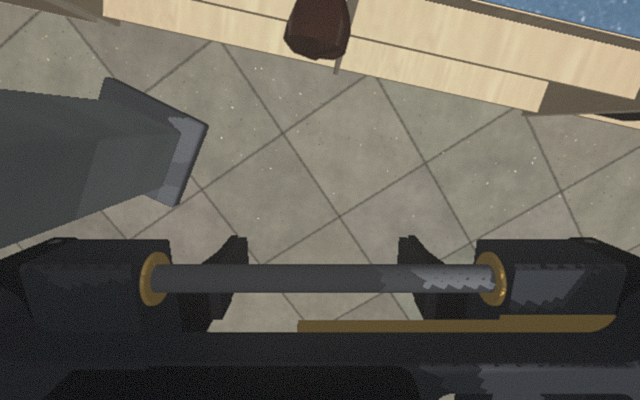

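The wrist view shows only the floor, the cart and the worktop edge, so the gripper is still beside the bench. The machine reaches about z = 0.25 and the lamp about 0.43 further back, so I will swing over at r ≈ 0.48, z ≈ 0.38.

>>> step_arm:
  rows:
    - {"x": 0.006,"y": -0.339,"z": -0.316}
    - {"x": 0.006,"y": -0.339,"z": -0.316}
    - {"x": 0.006,"y": -0.339,"z": -0.316}
    - {"x": 0.006,"y": -0.339,"z": -0.316}
    - {"x": 0.006,"y": -0.339,"z": -0.316}
    - {"x": 0.006,"y": -0.339,"z": -0.316}
    - {"x": 0.302,"y": -0.39,"z": -0.316}
    - {"x": 0.302,"y": -0.39,"z": -0.316}

```text
invalid input at $.rows[0]: expected keys ax, ay, az, x, y, z, gripper
```

>>> step_arm:
  rows:
    - {"x": 0.006,"y": -0.339,"z": -0.316,"ax": 0,"ay": 0,"az": 0,"gripper": 87}
    - {"x": 0.006,"y": -0.339,"z": -0.316,"ax": 0,"ay": 0,"az": 0,"gripper": 87}
    - {"x": 0.006,"y": -0.339,"z": -0.316,"ax": 0,"ay": 0,"az": 0,"gripper": 87}
    - {"x": 0.006,"y": -0.339,"z": -0.316,"ax": 0,"ay": 0,"az": 0,"gripper": 87}
    - {"x": 0.006,"y": -0.339,"z": -0.316,"ax": 0,"ay": 0,"az": 0,"gripper": 87}
    - {"x": 0.006,"y": -0.339,"z": -0.316,"ax": 0,"ay": 0,"az": 0,"gripper": 87}
    - {"x": 0.302,"y": -0.39,"z": -0.316,"ax": 0,"ay": 0,"az": 0,"gripper": 87}
    - {"x": 0.302,"y": -0.39,"z": -0.316,"ax": 0,"ay": 0,"az": 0,"gripper": 87}

```text
t: 0.82
ee_pos: [0.2836, -0.3792, 0.3826]
ee_rot: [[0.897, 0.442, 0.002], [0.442, -0.897, -0.003], [0.001, 0.004, -1.0]]
force: [1.7, -0.5, -1.2]
grip_width: 0.0871
grip_force: 0.0
```

>>> step_arm:
  rows:
    - {"x": 0.134,"y": -0.023,"z": 0,"ax": 0,"ay": 0,"az": 0,"gripper": 87}
    - {"x": 0.134,"y": -0.023,"z": 0,"ax": 0,"ay": 0,"az": 0,"gripper": 87}
    - {"x": 0.401,"y": -0.162,"z": 0,"ax": 0,"ay": 0,"az": 0,"gripper": 87}
    - {"x": 0.401,"y": -0.162,"z": 0,"ax": 0,"ay": 0,"az": 0,"gripper": 87}
    - {"x": 0.401,"y": -0.162,"z": 0,"ax": 0,"ay": 0,"az": 0,"gripper": 87}
    - {"x": 0.401,"y": -0.162,"z": 0,"ax": 0,"ay": 0,"az": 0,"gripper": 87}
    - {"x": 0.61,"y": -0.377,"z": 0,"ax": 0,"ay": 0,"az": 0,"gripper": 87}
    - {"x": 0.61,"y": -0.377,"z": 0,"ax": 0,"ay": 0,"az": 0,"gripper": 87}

```text
t: 1.48
ee_pos: [0.4533, -0.1363, 0.3802]
ee_rot: [[0.895, 0.446, -0.001], [0.446, -0.895, 0.0], [-0.0, -0.001, -1.0]]
force: [1.7, 0.1, -0.8]
grip_width: 0.0872
grip_force: 0.0
```

>>> step_arm:
  rows:
    - {"x": 0.092,"y": -0.09,"z": 0,"ax": 0,"ay": 0,"az": 0,"gripper": 87}
    - {"x": 0.092,"y": -0.09,"z": 0,"ax": 0,"ay": 0,"az": 0,"gripper": 87}
    - {"x": 0.226,"y": -0.359,"z": 0,"ax": 0,"ay": 0,"az": 0,"gripper": 87}
    - {"x": 0.226,"y": -0.359,"z": 0,"ax": 0,"ay": 0,"az": 0,"gripper": 87}
    - {"x": 0.226,"y": -0.359,"z": 0,"ax": 0,"ay": 0,"az": 0,"gripper": 87}
    - {"x": 0.226,"y": -0.359,"z": 0,"ax": 0,"ay": 0,"az": 0,"gripper": 87}
    - {"x": 0.271,"y": -0.656,"z": 0,"ax": 0,"ay": 0,"az": 0,"gripper": 87}
    - {"x": 0.271,"y": -0.656,"z": 0,"ax": 0,"ay": 0,"az": 0,"gripper": 87}

```text
t: 2.15
ee_pos: [0.4476, 0.1539, 0.3802]
ee_rot: [[0.895, 0.446, -0.001], [0.446, -0.895, 0.0], [-0.001, -0.0, -1.0]]
force: [2.3, 1.0, -0.8]
grip_width: 0.0867
grip_force: 0.0
```

>>> step_arm:
  rows:
    - {"x": 0.009,"y": -0.271,"z": 0.4,"ax": 0,"ay": 0,"az": -0.1017,"gripper": 87}
    - {"x": 0.009,"y": -0.271,"z": 0.4,"ax": 0,"ay": 0,"az": -0.1017,"gripper": 87}
    - {"x": 0.009,"y": -0.271,"z": 0.4,"ax": 0,"ay": 0,"az": -0.1017,"gripper": 87}
    - {"x": 0.009,"y": -0.271,"z": 0.4,"ax": 0,"ay": 0,"az": -0.1017,"gripper": 87}
    - {"x": 0.009,"y": -0.271,"z": 0.4,"ax": 0,"ay": 0,"az": -0.1017,"gripper": 87}
    - {"x": 0.009,"y": -0.271,"z": 0.4,"ax": 0,"ay": 0,"az": -0.1017,"gripper": 87}
    - {"x": 0.009,"y": -0.271,"z": 0.4,"ax": 0,"ay": 0,"az": -0.1017,"gripper": 87}
    - {"x": 0.009,"y": -0.271,"z": 0.4,"ax": 0,"ay": 0,"az": -0.1017,"gripper": 87}

```text
t: 2.82
ee_pos: [0.3901, 0.2764, 0.1794]
ee_rot: [[0.449, 0.893, -0.003], [0.893, -0.449, -0.001], [-0.002, -0.002, -1.0]]
force: [0.0, 0.4, -0.2]
grip_width: 0.0873
grip_force: 0.0
```

Run:
```python
from h import *
s=snap('wrist','w2.png');c=(.3918,.2766);a=np.radians(63.2);ex=np.array([np.cos(a),np.sin(a)]);ey=np.array([-ex[1],ex[0]])
for i,j in((1,1),(1,-1),(-1,-1),(-1,1)):print(np.round(proj(s,[*(np.array(c)+i*.0325*ex+j*.0165*ey),.017]),1))
print('blk',proj(s,[.463,.107,.025]));x=ctrl.sense();print(x['force'],x['wrist_torque'])
go([.3918,.2766,.004],-26.8)
```

```text
[308.  161.2]
[338.7 161.2]
[337.9 218.9]
[308.7 218.9]
blk (np.float64(441.758281939441), np.float64(291.12162569829644))
[ 0.2965702  -0.34107506  0.85018447] [-0.0776995  -0.07250153 -0.00941399]
shift [1.500e-03 2.000e-04 3.533e-01] turn [-0.0001  0.0001 -0.    ] yaw now -26.8 pos [0.3915 0.276  0.1807] F [ 0.3 -0.3  0.9] M [-0.08 -0.07 -0.01] w 0.0871920418757452
```

View pics/w2.png

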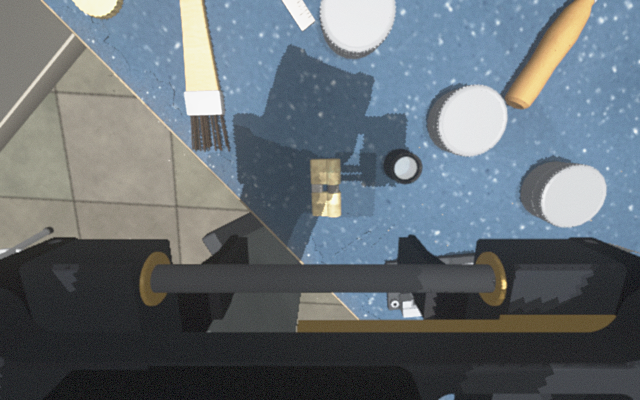

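The wrist view shows the cylinder spanning px (311–341, 159–218), about 2 px from where I predicted it, so I'll correct by that. The loupe is at (403,167), clear of the fingers at a 60 mm opening.

>>> step_arm:
  rows:
    - {"x": 0.0036,"y": 0.004,"z": 0.08,"ax": 0,"ay": 0,"az": 0,"gripper": 60}
    - {"x": 0.0036,"y": 0.004,"z": 0.16,"ax": 0,"ay": 0,"az": 0,"gripper": 60}
    - {"x": 0.0036,"y": 0.004,"z": 0.24,"ax": 0,"ay": 0,"az": 0,"gripper": 60}
    - {"x": 0.0036,"y": 0.004,"z": 0.3,"ax": 0,"ay": 0,"az": 0,"gripper": 60}
    - {"x": 0.0036,"y": 0.004,"z": 0.335,"ax": 0,"ay": 0,"az": 0,"gripper": 60}
    - {"x": 0.0036,"y": 0.004,"z": 0.352,"ax": 0,"ay": 0,"az": 0,"gripper": 60}
    - {"x": 0.0036,"y": 0.004,"z": 0.354,"ax": 0,"ay": 0,"az": 0,"gripper": 60}
    - {"x": 0.0036,"y": 0.004,"z": 0.354,"ax": 0,"ay": 0,"az": 0,"gripper": 60}
  squeeze: 20

```text
t: 3.53
ee_pos: [0.3954, 0.2769, 0.0047]
ee_rot: [[0.452, 0.892, 0.001], [0.892, -0.452, 0.001], [0.001, 0.001, -1.0]]
force: [-0.7, 0.6, -0.0]
grip_width: 0.0604
grip_force: 0.0
```

>>> step_arm:
  rows:
    - {"x": 0,"y": 0,"z": 0,"ax": 0,"ay": 0,"az": 0,"gripper": 25}
    - {"x": 0,"y": 0,"z": 0,"ax": 0,"ay": 0,"az": 0,"gripper": 25}
    - {"x": 0,"y": 0,"z": 0,"ax": 0,"ay": 0,"az": 0,"gripper": 25}
    - {"x": 0,"y": 0,"z": 0,"ax": 0,"ay": 0,"az": 0,"gripper": 25}
    - {"x": 0,"y": 0,"z": 0,"ax": 0,"ay": 0,"az": 0,"gripper": 25}
    - {"x": 0,"y": 0,"z": 0,"ax": 0,"ay": 0,"az": 0,"gripper": 25}
    - {"x": 0,"y": 0,"z": 0,"ax": 0,"ay": 0,"az": 0,"gripper": 25}
    - {"x": 0,"y": 0,"z": 0,"ax": 0,"ay": 0,"az": 0,"gripper": 25}
  squeeze: 30

```text
t: 4.2
ee_pos: [0.3943, 0.277, 0.0039]
ee_rot: [[0.451, 0.892, 0.0], [0.892, -0.451, 0.0], [0.0, 0.0, -1.0]]
force: [-1.7, -0.5, 6.8]
grip_width: 0.0313
grip_force: 29.9
```

>>> step_arm:
  rows:
    - {"x": 0,"y": 0,"z": -0.06,"ax": 0,"ay": 0,"az": 0,"gripper": 25}
    - {"x": 0,"y": 0,"z": -0.14,"ax": 0,"ay": 0,"az": 0,"gripper": 25}
    - {"x": 0,"y": 0,"z": -0.22,"ax": 0,"ay": 0,"az": -0.02,"gripper": 25}
    - {"x": -0.06,"y": 0.07,"z": -0.27,"ax": 0,"ay": 0,"az": -0.04,"gripper": 25}
    - {"x": -0.12,"y": 0.138,"z": -0.3,"ax": 0,"ay": 0,"az": -0.06,"gripper": 25}
    - {"x": -0.18,"y": 0.207,"z": -0.352,"ax": 0,"ay": 0,"az": -0.08,"gripper": 25}
    - {"x": -0.241,"y": 0.276,"z": -0.352,"ax": 0,"ay": 0,"az": -0.1,"gripper": 25}
    - {"x": -0.241,"y": 0.276,"z": -0.352,"ax": 0,"ay": 0,"az": -0.12,"gripper": 25}

```text
t: 4.87
ee_pos: [0.4528, 0.1328, 0.1728]
ee_rot: [[-0.158, 0.987, 0.001], [0.987, 0.158, -0.0], [-0.001, 0.0, -1.0]]
force: [1.3, -0.9, -2.6]
grip_width: 0.0309
grip_force: 29.9
```

Run:
```python
from h import *
go([.463,.107,.18],69)
```

```text
shift [-0.0541  0.012  -0.0144] turn [ 0.000e+00  1.000e-04 -1.663e-01] yaw now 9.12 pos [0.4528 0.1328 0.1728] F [ 1.3 -0.9 -2.6] M [ 0.02 -0.19 -0.01] w 0.030935332280411395
```

>>> step_arm:
  rows:
    - {"x": -0.0541,"y": 0.012,"z": -0.0144,"ax": 0,"ay": 0,"az": -0.02,"gripper": 25}
    - {"x": -0.0541,"y": 0.012,"z": -0.0144,"ax": 0,"ay": 0,"az": -0.04,"gripper": 25}
    - {"x": -0.0541,"y": 0.012,"z": -0.0144,"ax": 0,"ay": 0,"az": -0.06,"gripper": 25}
    - {"x": -0.0541,"y": 0.012,"z": -0.0144,"ax": 0,"ay": 0,"az": -0.08,"gripper": 25}
    - {"x": -0.0541,"y": 0.012,"z": -0.0144,"ax": 0,"ay": 0,"az": -0.1,"gripper": 25}
    - {"x": -0.0541,"y": 0.012,"z": -0.0144,"ax": 0,"ay": 0,"az": -0.12,"gripper": 25}
    - {"x": -0.0541,"y": 0.012,"z": -0.0144,"ax": 0,"ay": 0,"az": -0.14,"gripper": 25}
    - {"x": -0.0541,"y": 0.012,"z": -0.0144,"ax": 0,"ay": 0,"az": -0.16,"gripper": 25}

```text
t: 5.53
ee_pos: [0.4623, 0.1081, 0.1789]
ee_rot: [[-0.916, 0.401, -0.001], [0.401, 0.916, -0.0], [0.001, -0.001, -1.0]]
force: [-1.1, -0.5, -3.2]
grip_width: 0.0313
grip_force: 29.9
```

>>> step_arm:
  rows:
    - {"x": 0,"y": 0,"z": 0,"ax": 0,"ay": 0,"az": -0.0063,"gripper": 25}
    - {"x": 0,"y": 0,"z": 0,"ax": 0,"ay": 0,"az": -0.0063,"gripper": 25}

```text
t: 5.7
ee_pos: [0.4624, 0.1081, 0.1789]
ee_rot: [[-0.93, 0.368, -0.001], [0.368, 0.93, -0.0], [0.001, -0.001, -1.0]]
force: [0.0, 0.5, -1.9]
grip_width: 0.0311
grip_force: 29.9
```

Run:
```python
from h import *
s=snap('wrist');import pickle;pickle.dump(s,open('w3.pkl','wb'))
im=s['color'][:,:,::-1][90:340,180:460];cv2.imwrite('pics/w3.png',cv2.resize(im,None,fx=2.4,fy=2.4,interpolation=cv2.INTER_CUBIC))
go([.463,.107,.18],69)
for yaw in(-21,):
  a=np.radians(yaw);ex=np.array([np.cos(a),np.sin(a)]);ey=np.array([-ex[1],ex[0]])
  for L,W,z in((.062,.033,.008),(.035,.0185,.025)):
    for i,j in((1,1),(1,-1),(-1,-1),(-1,1)):print(np.round((np.array(proj(s,[*(np.array([.463,.107])+i*L*ex+j*W*ey),z]))-[180,90])*2.4,0))
```

```text
shift [-0.0019 -0.0016 -0.002 ] turn [-0.0001 -0.0001 -0.0022] yaw now 68.21 pos [0.4624 0.1081 0.179 ] F [-0.   0.  -2.4] M [ 0.15 -0.15  0.  ] w 0.031303030885429795
[409. 363.]
[276. 364.]
[266. 106.]
[413. 104.]
[382. 322.]
[302. 323.]
[297. 171.]
[382. 170.]
```

View pics/w3.png

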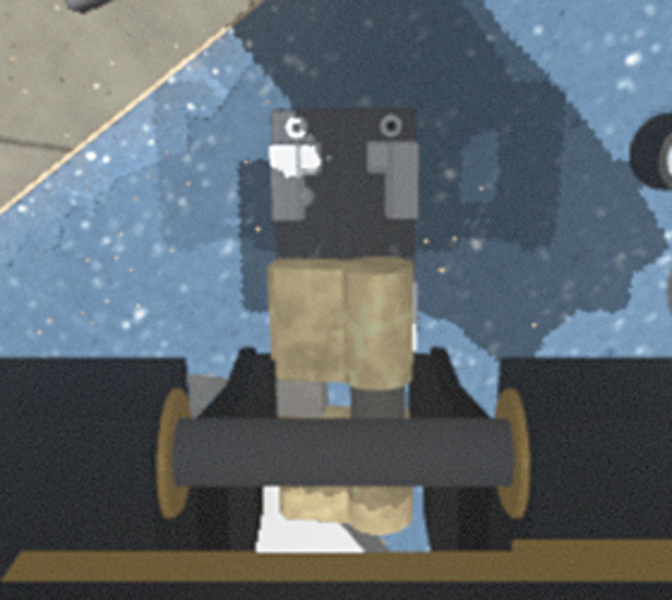

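The view shows the block's far end, corners at crop (272,108) and (417,107), about 5 px right of my prediction. That offset could be a bias in the wrist camera, so I'll check it against the held cylinder, whose far end spans 269–412.

Run:
```python
from h import *
import pickle
s=pickle.load(open('w3.pkl','rb'));x=ctrl.sense();R=np.array(x['ee_rot']);p=np.array(x['ee_pos'])
for l in[(.0325,-.0165,-.0135),(.0325,.0165,-.0135),(.0325,-.0165,.003),(.0325,.0165,.003),(0,0,-.019),(0,0,-.05)]:
    print(l,((np.array(proj(s,p+R@np.array(l)))-[180,90])*2.4).round(0))
E=np.array(s['extrinsics']);print((R.T@(-E[:3,:3].T@E[:3,3]-p)).round(4));print((E[:3,:3]@R).round(3))
```

```text
(0.0325, -0.0165, -0.0135) [265. 270.]
(0.0325, 0.0165, -0.0135) [421. 270.]
(0.0325, -0.0165, 0.003) [273. 252.]
(0.0325, 0.0165, 0.003) [413. 252.]
(0, 0, -0.019) [343. 421.]
(0, 0, -0.05) [343. 501.]
[ 0.0711 -0.0003 -0.1624]
[[ 0.002  1.    -0.   ]
 [ 0.965 -0.002  0.264]
 [ 0.264 -0.001 -0.965]]
```

>>> step_arm:
  rows:
    - {"x": -0.002,"y": 0.0036,"z": 0.07,"ax": 0,"ay": 0,"az": -0.0022,"gripper": 25}
    - {"x": -0.002,"y": 0.0036,"z": 0.14,"ax": 0,"ay": 0,"az": -0.0022,"gripper": 25}
    - {"x": -0.002,"y": 0.0036,"z": 0.2,"ax": 0,"ay": 0,"az": -0.0022,"gripper": 25}
    - {"x": -0.002,"y": 0.0036,"z": 0.25,"ax": 0,"ay": 0,"az": -0.0022,"gripper": 25}
    - {"x": -0.002,"y": 0.0036,"z": 0.27,"ax": 0,"ay": 0,"az": -0.0022,"gripper": 25}
    - {"x": -0.002,"y": 0.0036,"z": 0.27,"ax": 0,"ay": 0,"az": -0.0022,"gripper": 25}
  squeeze: 45

```text
t: 6.25
ee_pos: [0.4625, 0.1092, 0.0423]
ee_rot: [[-0.934, 0.358, -0.004], [0.358, 0.934, -0.0], [0.004, -0.002, -1.0]]
force: [0.2, -0.3, -1.9]
grip_width: 0.031
grip_force: 44.9
```

Run:
```python
from h import *
s=snap('scene');im=s['color'][:,:,::-1]
u,v=map(int,proj(s,[.463,.107,.03]));print(u,v)
cv2.imwrite('pics/s4.png',cv2.resize(im[v-80:v+60,u-90:u+90],None,fx=4,fy=4,interpolation=cv2.INTER_CUBIC))
go([.4649,.1088,.012],69)
```

```text
403 296
shift [-0.0028 -0.0007  0.0641] turn [-0.0001 -0.0003  0.0001] yaw now 69.03 pos [0.4638 0.1096 0.0441] F [-0.3 -0.5 -2.3] M [ 0.05 -0.16  0.01] w 0.030988847293164493
```

View pics/s4.png

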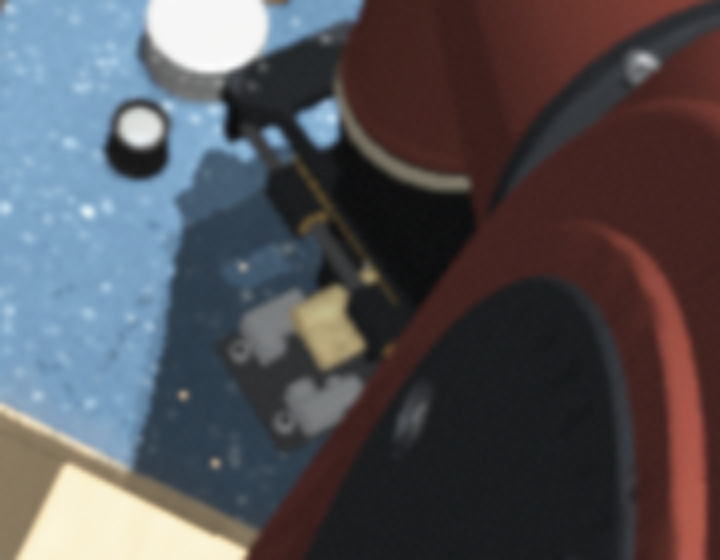

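The scene view shows the held cylinder over the nest and lined up between the two walls. I'll lower it in stages and watch the force.

>>> step_arm:
  rows:
    - {"x": 0,"y": -0.0007,"z": 0.012,"ax": 0,"ay": 0,"az": 0,"gripper": 25}
    - {"x": 0,"y": -0.0007,"z": 0.024,"ax": 0,"ay": 0,"az": 0,"gripper": 25}
    - {"x": 0,"y": -0.0007,"z": 0.032,"ax": 0,"ay": 0,"az": 0,"gripper": 25}
    - {"x": 0,"y": -0.0007,"z": 0.04,"ax": 0,"ay": 0,"az": 0,"gripper": 25}
    - {"x": 0,"y": -0.0007,"z": 0.044,"ax": 0,"ay": 0,"az": 0,"gripper": 25}
    - {"x": 0,"y": -0.0007,"z": 0.044,"ax": 0,"ay": 0,"az": 0,"gripper": 25}

```text
t: 6.8
ee_pos: [0.4646, 0.1097, 0.0224]
ee_rot: [[-0.934, 0.357, 0.001], [0.357, 0.934, 0.001], [-0.0, 0.001, -1.0]]
force: [0.6, 1.9, -1.9]
grip_width: 0.0309
grip_force: 44.9
```

```bash
python3 -c "
from h import *
go([.4640,.1092,.012],69)"
```

```text
shift [ 0.0007 -0.0013  0.0207] turn [0.0001 0.0001 0.0002] yaw now 69.08 pos [0.4646 0.1097 0.0224] F [ 0.6  1.9 -1.9] M [ 0.56 -0.23 -0.08] w 0.030930029994332947
```

>>> step_arm:
  rows:
    - {"x": 0,"y": -0.001,"z": 0.005,"ax": 0,"ay": 0,"az": 0,"gripper": 25}
    - {"x": 0,"y": -0.001,"z": 0.01,"ax": 0,"ay": 0,"az": 0,"gripper": 25}
    - {"x": 0,"y": -0.001,"z": 0.014,"ax": 0,"ay": 0,"az": 0,"gripper": 25}
    - {"x": 0,"y": -0.001,"z": 0.018,"ax": 0,"ay": 0,"az": 0,"gripper": 25}
    - {"x": 0,"y": -0.001,"z": 0.021,"ax": 0,"ay": 0,"az": 0,"gripper": 25}
    - {"x": 0,"y": -0.001,"z": 0.021,"ax": 0,"ay": 0,"az": 0,"gripper": 25}

```text
t: 7.3
ee_pos: [0.4641, 0.1089, 0.012]
ee_rot: [[-0.934, 0.357, -0.0], [0.357, 0.934, -0.0], [0.0, -0.0, -1.0]]
force: [0.3, 3.2, 1.4]
grip_width: 0.0307
grip_force: 44.9
```

```bash
python3 -c "
from h import *
go([.4640,.1092,.012],69)"
```

```text
shift [0.0004 0.0006 0.    ] turn [-0.     -0.      0.0002] yaw now 69.08 pos [0.4641 0.1089 0.012 ] F [0.3 3.2 1.4] M [ 0.8  -0.11  0.02] w 0.030651474227892998
```

>>> step_arm:
  rows:
    - {"x": 0,"y": 0,"z": 0.002,"ax": 0,"ay": 0,"az": 0,"gripper": 25}
    - {"x": 0,"y": 0,"z": 0.004,"ax": 0,"ay": 0,"az": 0,"gripper": 25}
    - {"x": 0,"y": 0,"z": 0.004,"ax": 0,"ay": 0,"az": 0,"gripper": 25}

```text
t: 7.55
ee_pos: [0.4642, 0.1089, 0.0117]
ee_rot: [[-0.934, 0.357, -0.0], [0.357, 0.934, -0.002], [-0.001, -0.002, -1.0]]
force: [-11.3, 0.0, 33.0]
grip_width: 0.0311
grip_force: 44.9
```

```bash
python3 -c "
from h import *
go([.4640,.1092,.012],69)"
```

```text
shift [ 0.0006  0.0005 -0.0006] turn [-0.0003  0.0001  0.0002] yaw now 69.08 pos [0.4642 0.1089 0.0117] F [-11.3   0.   33. ] M [-0.04  2.48  0.04] w 0.031133103391858003
```

>>> step_arm:
  rows:
    - {"x": 0,"y": 0,"z": -0.002,"ax": 0,"ay": 0,"az": 0,"gripper": 25}
    - {"x": 0,"y": 0,"z": -0.002,"ax": 0,"ay": 0,"az": 0,"gripper": 45}
    - {"x": 0,"y": 0,"z": -0.002,"ax": 0,"ay": 0,"az": 0,"gripper": 45}
    - {"x": 0,"y": 0,"z": -0.002,"ax": 0,"ay": 0,"az": 0,"gripper": 45}
    - {"x": 0,"y": 0,"z": -0.002,"ax": 0,"ay": 0,"az": 0,"gripper": 45}
    - {"x": 0,"y": 0,"z": -0.03,"ax": 0,"ay": 0,"az": 0,"gripper": 45}
    - {"x": 0,"y": 0,"z": -0.1,"ax": 0,"ay": 0,"az": 0,"gripper": 45}
    - {"x": 0,"y": 0,"z": -0.16,"ax": 0,"ay": 0,"az": 0,"gripper": 30}

```text
t: 8.22
ee_pos: [0.4629, 0.1085, 0.0902]
ee_rot: [[-0.934, 0.357, -0.003], [0.357, 0.934, 0.0], [0.003, -0.001, -1.0]]
force: [1.2, -0.1, 0.5]
grip_width: 0.0428
grip_force: 0.0
```

Run:
```python
from h import *
s=snap('wrist');im=s['color'][:,:,::-1]
u,v=map(int,proj(s,[.464,.109,.025]));print(u,v)
cv2.imwrite('pics/w5.png',cv2.resize(im[max(v-90,0):v+90,u-110:u+110],None,fx=3.3,fy=3.3,interpolation=cv2.INTER_CUBIC))
go([.464,.109,.035],69)
```

```text
323 218
shift [ 0.0042 -0.0032  0.1216] turn [0.0003 0.0007 0.0003] yaw now 69.12 pos [0.4662 0.1097 0.0958] F [4.  1.8 4.7] M [ 0.24 -0.41  0.04] w 0.04019671675932822
```

View pics/w5.png

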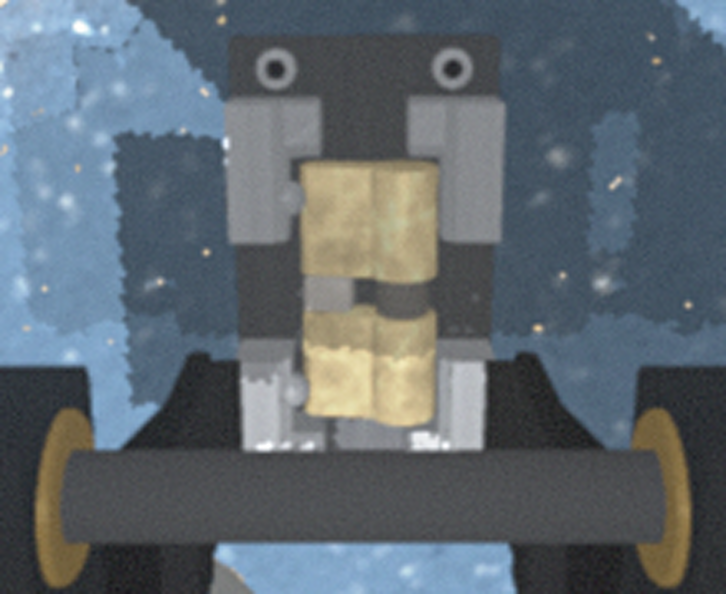

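The cylinder sits in the nest and shows level between the walls, with the plunger tips at the left (292,195) and (296,390). I'll close the fingers and press on top as a check; flush means the TCP stops at z = 0.025.

>>> step_arm:
  rows:
    - {"x": 0.002,"y": -0.002,"z": 0.04,"ax": 0,"ay": 0,"az": 0,"gripper": 0}
    - {"x": 0.002,"y": -0.002,"z": 0.08,"ax": 0,"ay": 0,"az": 0,"gripper": 0}
    - {"x": 0.002,"y": -0.002,"z": 0.1,"ax": 0,"ay": 0,"az": 0,"gripper": 0}
    - {"x": 0.002,"y": -0.002,"z": 0.118,"ax": 0,"ay": 0,"az": 0,"gripper": 0}
    - {"x": 0.002,"y": -0.002,"z": 0.128,"ax": 0,"ay": 0,"az": 0,"gripper": 0}
    - {"x": 0.002,"y": -0.002,"z": 0.134,"ax": 0,"ay": 0,"az": 0,"gripper": 0}
    - {"x": 0.002,"y": -0.002,"z": 0.134,"ax": 0,"ay": 0,"az": 0,"gripper": 0}

```text
t: 8.85
ee_pos: [0.4637, 0.1114, 0.0247]
ee_rot: [[-0.935, 0.355, 0.002], [0.355, 0.935, 0.003], [-0.0, 0.003, -1.0]]
force: [-6.8, 8.2, 19.4]
grip_width: 0.0016
grip_force: 9.7
```

```bash
python3 -c "
from h import *
go([.4640,.109,.025],69)"
```

```text
shift [-0.0023 -0.0043 -0.0007] turn [0.0005 0.0001 0.0005] yaw now 69.18 pos [0.4637 0.1114 0.0247] F [-6.8  8.2 19.4] M [2.28 1.4  0.03] w 0.0016203295135708276
```

It stopped at z = 0.0247 under 19 N, so the cylinder is flush with the block top. Next I go to the middle tin B, keeping yaw 69° because that keeps the fingers clear of the loupe.

>>> step_arm:
  rows:
    - {"x": 0,"y": 0,"z": -0.08,"ax": 0,"ay": 0,"az": 0,"gripper": 0}
    - {"x": 0,"y": 0,"z": -0.16,"ax": 0,"ay": 0,"az": 0,"gripper": 87}
    - {"x": -0.01,"y": 0.08,"z": -0.19,"ax": 0,"ay": 0,"az": 0,"gripper": 87}
    - {"x": -0.02,"y": 0.15,"z": -0.19,"ax": 0,"ay": 0,"az": 0,"gripper": 87}
    - {"x": -0.03,"y": 0.23,"z": -0.19,"ax": 0,"ay": 0,"az": 0,"gripper": 87}
    - {"x": -0.04,"y": 0.31,"z": -0.19,"ax": 0,"ay": 0,"az": 0,"gripper": 87}
    - {"x": -0.051,"y": 0.377,"z": -0.19,"ax": 0,"ay": 0,"az": 0,"gripper": 87}
    - {"x": -0.051,"y": 0.377,"z": -0.19,"ax": 0,"ay": 0,"az": 0,"gripper": 87}

```text
t: 9.52
ee_pos: [0.5546, 0.282, 0.1178]
ee_rot: [[-0.936, 0.353, -0.0], [0.353, 0.936, 0.005], [0.002, 0.005, -1.0]]
force: [-1.6, -0.1, 0.3]
grip_width: 0.0396
grip_force: 0.0
```

Run:
```python
from h import *
s=snap('wrist','w6.png');im=s['color'][:,:,::-1]
g=cv2.cvtColor(s['color'],cv2.COLOR_RGB2HSV)
u,v=map(int,proj(s,[.5544,.2786,.036]));print(u,v,s['color'][v,u])
m=((g[...,1]<45)&(g[...,2]>130)).astype(np.uint8);n,l,st,ce=cv2.connectedComponentsWithStats(m);k=l[v,u];print(st[k],ce[k],ray(s,*ce[k],.036))
go([.5544,.2786,.006],69)
```

```text
318 212 [108 109 112]
[     0      0    640    400 231628] [321.4339674  207.86428238] [0.55140551 0.28254572 0.036     ]
shift [-0.0021 -0.0013  0.223 ] turn [ 0.0004 -0.0004  0.0009] yaw now 69.31 pos [0.5538 0.2793 0.1175] F [-1.3 -0.2 -0.6] M [ 0.02 -0.13 -0.  ] w 0.04356154410975894
```

View pics/w6.png

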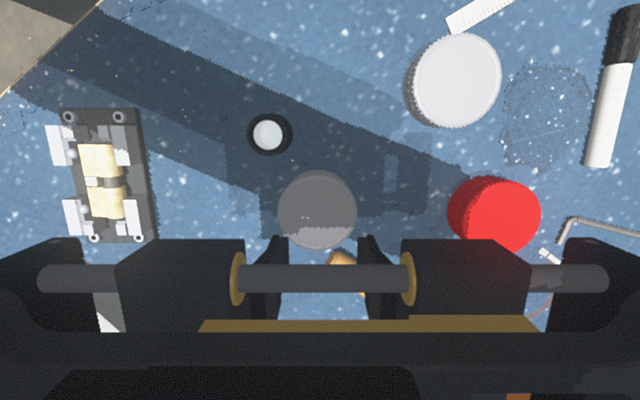

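The tin below is centred at (317,209) against a predicted (318,212), so the position is good. Tin A is at (457,80), and the seated cylinder is visible at (103,182). I'll open fully, then go down.

>>> step_arm:
  rows:
    - {"x": -0.001,"y": -0.0013,"z": 0,"ax": 0,"ay": 0,"az": 0,"gripper": 87}
    - {"x": -0.001,"y": -0.0013,"z": 0,"ax": 0,"ay": 0,"az": 0,"gripper": 87}
    - {"x": -0.001,"y": -0.0013,"z": 0,"ax": 0,"ay": 0,"az": 0,"gripper": 87}
    - {"x": -0.001,"y": -0.0013,"z": 0,"ax": 0,"ay": 0,"az": 0,"gripper": 87}
    - {"x": -0.001,"y": -0.0013,"z": 0.06,"ax": 0,"ay": 0,"az": 0,"gripper": 87}
    - {"x": -0.001,"y": -0.0013,"z": 0.12,"ax": 0,"ay": 0,"az": 0,"gripper": 87}

```text
t: 10.07
ee_pos: [0.5558, 0.2738, 0.0592]
ee_rot: [[-0.933, 0.359, 0.005], [0.359, 0.933, 0.001], [-0.004, 0.002, -1.0]]
force: [0.4, -0.1, -1.8]
grip_width: 0.0821
grip_force: 0.0
```

Run:
```python
from h import *
go([.5544,.2786,.007],69)
s=snap('wrist');print(ray(s,457,80,.036))
```

```text
shift [0.0065 0.0076 0.1044] turn [ 0.0004  0.0006 -0.0001] yaw now 68.97 pos [0.5558 0.2738 0.0592] F [ 0.4 -0.1 -1.8] M [-0.01 -0.18 -0.04] w 0.08207710026634696
[0.49459776 0.38004829 0.036     ]
```

>>> step_arm:
  rows:
    - {"x": 0,"y": 0,"z": 0.04,"ax": 0,"ay": 0,"az": 0,"gripper": 87}
    - {"x": 0,"y": 0,"z": 0.075,"ax": 0,"ay": 0,"az": 0,"gripper": 87}
    - {"x": 0,"y": 0,"z": 0.095,"ax": 0,"ay": 0,"az": 0,"gripper": 87}
    - {"x": 0,"y": 0,"z": 0.1,"ax": 0,"ay": 0,"az": 0,"gripper": 87}
    - {"x": 0,"y": 0,"z": 0.1,"ax": 0,"ay": 0,"az": 0,"gripper": 87}

```text
t: 10.53
ee_pos: [0.554, 0.2738, 0.008]
ee_rot: [[-0.934, 0.358, -0.001], [0.358, 0.934, -0.001], [0.0, -0.001, -1.0]]
force: [0.2, -0.4, -0.4]
grip_width: 0.0869
grip_force: 0.0
```

Run:
```python
from h import *
snap('top');go([.5544,.2786,.007],69)
```

```text
shift [0.0033 0.0081 0.0034] turn [0.     0.0001 0.0001] yaw now 69.05 pos [0.5545 0.2742 0.0087] F [0.1 0.2 0.4] M [ 0.1  -0.12 -0.03] w 0.08727261990223356
```

>>> step_arm:
  rows:
    - {"x": 0.003,"y": 0.008,"z": 0,"ax": 0,"ay": 0,"az": 0,"gripper": 87}
    - {"x": 0.003,"y": 0.008,"z": 0,"ax": 0,"ay": 0,"az": 0,"gripper": 60}
    - {"x": 0.003,"y": 0.008,"z": 0,"ax": 0,"ay": 0,"az": 0,"gripper": 60}
    - {"x": 0.003,"y": 0.008,"z": 0,"ax": 0,"ay": 0,"az": 0,"gripper": 60}
    - {"x": 0.003,"y": 0.008,"z": 0,"ax": 0,"ay": 0,"az": 0,"gripper": 60}
    - {"x": 0.003,"y": 0.008,"z": 0,"ax": 0,"ay": 0,"az": 0,"gripper": 60}
  squeeze: 30

```text
t: 11.08
ee_pos: [0.5542, 0.2782, 0.0081]
ee_rot: [[-0.934, 0.358, -0.0], [0.358, 0.934, -0.001], [-0.0, -0.001, -1.0]]
force: [-0.8, -1.0, 3.4]
grip_width: 0.0663
grip_force: 30.0
```

>>> step_arm:
  rows:
    - {"x": 0,"y": 0,"z": -0.02,"ax": 0,"ay": 0,"az": 0,"gripper": 60}
    - {"x": 0,"y": 0,"z": -0.07,"ax": 0,"ay": 0,"az": 0,"gripper": 60}
    - {"x": 0,"y": 0,"z": -0.12,"ax": 0,"ay": 0,"az": 0,"gripper": 60}
    - {"x": 0,"y": 0,"z": -0.16,"ax": 0,"ay": 0,"az": 0,"gripper": 60}
    - {"x": 0,"y": 0,"z": -0.16,"ax": 0,"ay": 0,"az": 0,"gripper": 60}
    - {"x": 0,"y": 0,"z": -0.16,"ax": 0,"ay": 0,"az": 0,"gripper": 60}

```text
t: 11.58
ee_pos: [0.5546, 0.2787, 0.0887]
ee_rot: [[-0.934, 0.357, 0.002], [0.357, 0.934, 0.0], [-0.001, 0.001, -1.0]]
force: [-0.5, -0.2, -4.1]
grip_width: 0.0659
grip_force: 30.0
```

```bash
cat >> h.py <<'E'
def listen(n=7):
    for i in range(n+1):
        x=ctrl.sense();R=np.array(x['ee_rot']);print(round(x['t'],3),'F',(R.T@x['force']).round(1),'M',(R.T@x['wrist_torque']).round(3),'p',np.round(x['ee_pos'],4),round(x['grip_width'],4))
        if i<n: imaging.snapshot('top')
E
python3 -c "
from h import *
listen(4)"
```

```text
11.583 F [ 0.4 -0.4  4.1] M [-0.129 -0.128  0.015] p [0.5546 0.2787 0.0887] 0.0659
11.633 F [ 0.4 -0.4  3.6] M [-0.043 -0.049 -0.005] p [0.554  0.2781 0.0873] 0.0662
11.683 F [-0.3 -0.5  3.8] M [-0.101 -0.106  0.065] p [0.5535 0.2778 0.0866] 0.0664
11.733 F [0.2 0.7 3.1] M [-0.12  -0.101  0.008] p [0.5534 0.2778 0.0863] 0.0664
11.783 F [-0.4 -0.4  3.5] M [-0.11  -0.095 -0.041] p [0.5534 0.2779 0.0862] 0.0666
```

>>> step_arm:
  rows:
    - {"x": 0,"y": 0.042,"z": 0,"ax": 0,"ay": 0,"az": 0,"gripper": 60}
    - {"x": 0,"y": 0.084,"z": 0,"ax": 0,"ay": 0,"az": 0,"gripper": 60}
    - {"x": 0,"y": 0.126,"z": 0,"ax": 0,"ay": 0,"az": 0,"gripper": 60}
    - {"x": 0,"y": 0.084,"z": 0,"ax": 0,"ay": 0,"az": 0,"gripper": 60}
    - {"x": 0,"y": 0.042,"z": 0,"ax": 0,"ay": 0,"az": 0,"gripper": 60}
    - {"x": 0,"y": 0,"z": 0,"ax": 0,"ay": 0,"az": 0,"gripper": 60}

```text
t: 12.28
ee_pos: [0.5528, 0.2786, 0.086]
ee_rot: [[-0.935, 0.355, -0.003], [0.355, 0.935, -0.0], [0.002, -0.001, -1.0]]
force: [1.3, -0.1, -3.4]
grip_width: 0.0662
grip_force: 30.0
```

```bash
python3 -c "
from h import *
listen(8)"
```

```text
12.283 F [-1.2  0.4  3.4] M [-0.079 -0.182 -0.028] p [0.5528 0.2786 0.086 ] 0.0662
12.333 F [-1.8 -2.9  5.3] M [ 0.169 -0.211 -0.043] p [0.5525 0.2733 0.0856] 0.0661
12.383 F [ 0.1 -0.5  3.7] M [-0.072 -0.158 -0.046] p [0.5534 0.2744 0.086 ] 0.066
12.433 F [0.4 0.6 3.7] M [-0.225 -0.063 -0.073] p [0.5539 0.2762 0.0866] 0.0659
12.483 F [-0.3  0.1  3. ] M [-0.164 -0.081 -0.038] p [0.554  0.2777 0.087 ] 0.0662
12.533 F [0.3 0.7 2.9] M [-0.155 -0.131 -0.081] p [0.554  0.2787 0.0873] 0.0664
12.583 F [0.3 0.5 4.3] M [-0.153 -0.139 -0.028] p [0.554  0.2792 0.0874] 0.0662
12.633 F [0.5 0.1 3.1] M [-0.169 -0.113  0.021] p [0.554  0.2794 0.0875] 0.0662
12.683 F [-0.1 -0.2  3.9] M [-0.145 -0.116 -0.008] p [0.554  0.2794 0.0876] 0.0659
```

>>> step_arm:
  rows:
    - {"x": 0,"y": 0.042,"z": 0,"ax": 0,"ay": 0,"az": 0,"gripper": 60}
    - {"x": 0,"y": 0.084,"z": 0,"ax": 0,"ay": 0,"az": 0,"gripper": 60}
    - {"x": 0,"y": 0.126,"z": 0,"ax": 0,"ay": 0,"az": 0,"gripper": 60}

```text
t: 12.93
ee_pos: [0.5771, 0.3384, 0.0877]
ee_rot: [[-0.934, 0.358, -0.0], [0.358, 0.934, -0.0], [0.0, -0.0, -1.0]]
force: [0.8, -0.0, -3.3]
grip_width: 0.0659
grip_force: 30.0
```

```bash
python3 -c "
from h import *
listen(8)"
```

```text
12.933 F [-0.8  0.3  3.3] M [-0.186 -0.096  0.005] p [0.5771 0.3384 0.0877] 0.0659
12.983 F [2.3 1.6 2.2] M [-0.241  0.121  0.028] p [0.5769 0.3432 0.0879] 0.0659
13.033 F [0.7 0.1 3.7] M [-0.155 -0.021 -0.017] p [0.5761 0.342  0.0878] 0.0659
13.083 F [0.4 0.  3.5] M [-0.067 -0.082 -0.029] p [0.576  0.3401 0.0875] 0.066
13.133 F [ 0.1 -0.2  4. ] M [-0.101 -0.08  -0.055] p [0.5761 0.3386 0.0874] 0.0662
13.183 F [-0.6 -1.1  3.6] M [-0.116 -0.08  -0.024] p [0.5763 0.3375 0.0874] 0.0661
13.233 F [-0.1 -0.7  3.4] M [-0.062 -0.069 -0.027] p [0.5765 0.3368 0.0874] 0.0666
13.283 F [-0.8 -0.3  3.5] M [-0.123 -0.15  -0.03 ] p [0.5767 0.3365 0.0876] 0.0662
13.333 F [ 0.5 -0.4  3.2] M [-0.142 -0.121 -0.012] p [0.5768 0.3364 0.0877] 0.0663
```

The static moment differs slightly after each stop, which hints at loose pins but isn't proof. I'll tilt the tin to either side, level it again and compare averaged moments; loose pins should shift it by about 0.06 N m.

```bash
cat >> h.py <<'E'
def avg(n=9):
    M=[]
    for i in range(n+1):
        x=ctrl.sense();R=np.array(x['ee_rot']);M.append(np.r_[R.T@x['wrist_torque'],R.T@x['force']])
        if i<n: imaging.snapshot('top')
    M=np.array(M)[2:];print(round(x['t'],2),'mean',M.mean(0).round(3),'sem',(M.std(0)/len(M)**.5).round(3),np.round(x['ee_pos'],4),R.round(3)[2])
E
echo ok
```

```text
ok
```

>>> step_arm:
  rows:
    - {"x": 0,"y": -0.12,"z": 0,"ax": 0.015,"ay": 0,"az": 0,"gripper": 60}
    - {"x": 0,"y": -0.12,"z": 0,"ax": 0.028,"ay": 0,"az": 0,"gripper": 60}
    - {"x": 0,"y": -0.12,"z": 0,"ax": 0.028,"ay": 0,"az": 0,"gripper": 60}
    - {"x": 0,"y": -0.12,"z": 0,"ax": 0.028,"ay": 0,"az": 0,"gripper": 60}
    - {"x": 0,"y": -0.12,"z": 0,"ax": 0.028,"ay": 0,"az": 0,"gripper": 60}
    - {"x": 0,"y": -0.12,"z": 0,"ax": 0.014,"ay": 0,"az": 0,"gripper": 60}
    - {"x": 0,"y": -0.12,"z": 0,"ax": 0,"ay": 0,"az": 0,"gripper": 60}
    - {"x": 0,"y": -0.12,"z": 0,"ax": 0,"ay": 0,"az": 0,"gripper": 60}

```text
t: 14.0
ee_pos: [0.5563, 0.2783, 0.0879]
ee_rot: [[-0.932, 0.361, 0.003], [0.361, 0.932, 0.003], [-0.002, 0.004, -1.0]]
force: [0.7, -1.4, -3.3]
grip_width: 0.0662
grip_force: 30.0
```

```bash
python3 -c "
from h import *
avg()"
```

```text
14.45 mean [-0.119 -0.091  0.003  0.093  0.298  2.857] sem [0.012 0.01  0.008 0.212 0.125 0.225] [0.555  0.2824 0.0877] [ 0. -0. -1.]
```

>>> step_arm:
  rows:
    - {"x": 0,"y": 0,"z": 0,"ax": -0.015,"ay": 0,"az": 0,"gripper": 60}
    - {"x": 0,"y": 0,"z": 0,"ax": -0.028,"ay": 0,"az": 0,"gripper": 60}
    - {"x": 0,"y": 0,"z": 0,"ax": -0.028,"ay": 0,"az": 0,"gripper": 60}
    - {"x": 0,"y": 0,"z": 0,"ax": -0.028,"ay": 0,"az": 0,"gripper": 60}
    - {"x": 0,"y": 0,"z": 0,"ax": -0.028,"ay": 0,"az": 0,"gripper": 60}
    - {"x": 0,"y": 0,"z": 0,"ax": -0.014,"ay": 0,"az": 0,"gripper": 60}
    - {"x": 0,"y": 0,"z": 0,"ax": 0,"ay": 0,"az": 0,"gripper": 60}
    - {"x": 0,"y": 0,"z": 0,"ax": 0,"ay": 0,"az": 0,"gripper": 60}

```text
t: 15.12
ee_pos: [0.5544, 0.2868, 0.0888]
ee_rot: [[-0.936, 0.352, -0.001], [0.352, 0.936, -0.002], [0.0, -0.002, -1.0]]
force: [-2.1, 1.2, -1.9]
grip_width: 0.0663
grip_force: 30.0
```

```bash
python3 -c "
from h import *
avg()"
```

```text
15.57 mean [-0.09  -0.1   -0.006 -0.099 -0.235  3.162] sem [0.013 0.011 0.009 0.204 0.168 0.117] [0.5555 0.2802 0.0878] [-0. -0. -1.]
```

```bash
python3 -c "
from h import *
avg(13)"
```

```text
16.22 mean [-0.114 -0.088 -0.023  0.045 -0.259  3.088] sem [0.008 0.009 0.009 0.141 0.152 0.178] [0.5552 0.2813 0.0878] [ 0. -0. -1.]
```

>>> step_arm:
  rows:
    - {"x": 0,"y": 0,"z": 0,"ax": 0.015,"ay": 0,"az": 0,"gripper": 60}
    - {"x": 0,"y": 0,"z": 0,"ax": 0.033,"ay": 0,"az": 0,"gripper": 60}
    - {"x": 0,"y": 0,"z": 0,"ax": 0.033,"ay": 0,"az": 0,"gripper": 60}
    - {"x": 0,"y": 0,"z": 0,"ax": 0.033,"ay": 0,"az": 0,"gripper": 60}
    - {"x": 0,"y": 0,"z": 0,"ax": 0.033,"ay": 0,"az": 0,"gripper": 60}
    - {"x": 0,"y": 0,"z": 0,"ax": 0.02,"ay": 0,"az": 0,"gripper": 60}
    - {"x": 0,"y": 0,"z": 0,"ax": 0.01,"ay": 0,"az": 0,"gripper": 60}
    - {"x": 0,"y": 0,"z": 0,"ax": 0,"ay": 0,"az": 0,"gripper": 60}

```text
t: 16.88
ee_pos: [0.5561, 0.2799, 0.0883]
ee_rot: [[-0.933, 0.359, 0.003], [0.359, 0.933, 0.003], [-0.002, 0.004, -1.0]]
force: [0.3, 0.8, -2.5]
grip_width: 0.0661
grip_force: 30.0
```

>>> step_arm:
  rows:
    - {"x": 0,"y": 0,"z": 0,"ax": 0,"ay": 0,"az": 0,"gripper": 60}
    - {"x": 0,"y": 0,"z": 0,"ax": 0,"ay": 0,"az": 0,"gripper": 60}
    - {"x": 0,"y": 0,"z": 0,"ax": 0,"ay": 0,"az": 0,"gripper": 60}
    - {"x": 0,"y": 0,"z": 0,"ax": 0,"ay": 0,"az": 0,"gripper": 60}
    - {"x": 0,"y": 0,"z": 0,"ax": 0,"ay": 0,"az": 0,"gripper": 60}

```text
t: 17.3
ee_pos: [0.5551, 0.2822, 0.0879]
ee_rot: [[-0.934, 0.356, -0.0], [0.356, 0.934, -0.0], [0.0, -0.0, -1.0]]
force: [-0.2, 0.5, -3.4]
grip_width: 0.0661
grip_force: 30.0
```

```bash
python3 -c "
from h import *
avg(13)"
```

```text
17.95 mean [-1.290e-01 -1.000e-01  2.000e-03 -2.110e-01 -6.500e-02  3.336e+00] sem [0.009 0.009 0.007 0.178 0.128 0.188] [0.5553 0.2813 0.0878] [-0. -0. -1.]
```

The settled difference is 0.015 ± 0.012 N m, where about 0.06 would mean loose pins, so tin B is silent. I'll put it back.

>>> step_arm:
  rows:
    - {"x": 0,"y": -0.005,"z": 0.06,"ax": 0,"ay": 0,"az": 0,"gripper": 60}
    - {"x": 0,"y": -0.005,"z": 0.11,"ax": 0,"ay": 0,"az": 0,"gripper": 60}
    - {"x": 0,"y": -0.005,"z": 0.145,"ax": 0,"ay": 0,"az": 0,"gripper": 60}
    - {"x": 0,"y": -0.005,"z": 0.154,"ax": 0,"ay": 0,"az": 0,"gripper": 60}
    - {"x": 0,"y": -0.005,"z": 0.158,"ax": 0,"ay": 0,"az": 0,"gripper": 60}
    - {"x": 0,"y": -0.005,"z": 0.158,"ax": 0,"ay": 0,"az": 0,"gripper": 60}

```text
t: 18.45
ee_pos: [0.5544, 0.279, 0.0091]
ee_rot: [[-0.934, 0.357, -0.0], [0.357, 0.934, -0.0], [0.0, -0.0, -1.0]]
force: [0.8, 0.1, -1.9]
grip_width: 0.0663
grip_force: 30.0
```

>>> step_arm:
  rows:
    - {"x": 0,"y": 0,"z": 0.001,"ax": 0,"ay": 0,"az": 0,"gripper": 60}
    - {"x": 0,"y": 0,"z": 0.001,"ax": 0,"ay": 0,"az": 0,"gripper": 87}
    - {"x": 0,"y": 0,"z": 0.001,"ax": 0,"ay": 0,"az": 0,"gripper": 87}
    - {"x": 0,"y": 0,"z": 0.001,"ax": 0,"ay": 0,"az": 0,"gripper": 87}
    - {"x": 0,"y": 0,"z": 0.001,"ax": 0,"ay": 0,"az": 0,"gripper": 87}
    - {"x": 0,"y": 0,"z": 0,"ax": 0,"ay": 0,"az": 0,"gripper": 87}
    - {"x": 0,"y": 0,"z": -0.06,"ax": 0,"ay": 0,"az": 0,"gripper": 87}
    - {"x": 0,"y": 0,"z": -0.14,"ax": 0,"ay": 0,"az": 0,"gripper": 87}

```text
t: 19.12
ee_pos: [0.5523, 0.2776, 0.0765]
ee_rot: [[-0.934, 0.357, -0.006], [0.357, 0.934, -0.002], [0.005, -0.004, -1.0]]
force: [0.8, 1.1, 1.3]
grip_width: 0.0865
grip_force: 0.0
```

```bash
python3 -c "
from h import *
go([.4946,.4147,.1],69)"
```

```text
shift [ 0.206   0.2147 -0.0469] turn [-0.0007 -0.0007  0.0002] yaw now 69.08 pos [0.5523 0.2776 0.0765] F [0.8 1.1 1.3] M [ 0.07 -0.22  0.03] w 0.08654403619879555
```

>>> step_arm:
  rows:
    - {"x": 0,"y": 0,"z": -0.05,"ax": 0,"ay": 0,"az": 0,"gripper": 87}
    - {"x": 0.055,"y": 0.055,"z": -0.05,"ax": 0,"ay": 0,"az": 0,"gripper": 87}
    - {"x": 0.11,"y": 0.11,"z": -0.05,"ax": 0,"ay": 0,"az": 0,"gripper": 87}
    - {"x": 0.16,"y": 0.165,"z": -0.05,"ax": 0,"ay": 0,"az": 0,"gripper": 87}
    - {"x": 0.206,"y": 0.215,"z": -0.05,"ax": 0,"ay": 0,"az": 0,"gripper": 87}
    - {"x": 0.206,"y": 0.215,"z": -0.05,"ax": 0,"ay": 0,"az": 0,"gripper": 87}
    - {"x": 0.206,"y": 0.215,"z": -0.05,"ax": 0,"ay": 0,"az": 0,"gripper": 87}

```text
t: 19.7
ee_pos: [0.4945, 0.4189, 0.1041]
ee_rot: [[-0.936, 0.353, -0.0], [0.353, 0.936, 0.001], [0.001, 0.001, -1.0]]
force: [0.8, -0.8, -0.0]
grip_width: 0.0872
grip_force: 0.0
```

Run:
```python
from h import *
s=snap('wrist');g=cv2.cvtColor(s['color'],cv2.COLOR_RGB2GRAY)
u,v=proj(s,[.4946,.4147,.036]);print(u,v)
r=s['color'][int(v),:];print([int(q) for q in r.mean(1)[int(u)-60:int(u)+61:3]]);print([int(q) for q in s['color'][int(v)-65:int(v)+60:3,int(u)].mean(1)])
print(proj(s,[.4946+.033*np.cos(np.radians(69)),.4147+.033*np.sin(np.radians(69)),.036]))
go([.4946,.4147,.0085],69)
```

```text
317.7531923374527 218.0419600745974
[71, 66, 74, 71, 72, 70, 94, 102, 106, 105, 101, 107, 106, 109, 102, 106, 105, 106, 108, 106, 105, 105, 99, 106, 104, 104, 106, 108, 101, 102, 107, 105, 102, 105, 92, 86, 86, 88, 82, 87, 88]
[97, 76, 69, 72, 76, 70, 74, 92, 101, 112, 103, 107, 105, 106, 104, 103, 103, 104, 107, 108, 103, 103, 107, 107, 105, 103, 105, 108, 147, 148, 142, 145, 145, 147, 134, 144, 139, 95, 66, 66, 71, 69]
(np.float64(358.8748656343603), np.float64(218.20541488364333))
shift [ 0.0013 -0.0049  0.1906] turn [-0.     -0.      0.0005] yaw now 69.17 pos [0.4961 0.4168 0.1038] F [ 0.3 -0.3  0.5] M [ 0.05 -0.2  -0.01] w 0.08697841533150936
```

>>> step_arm:
  rows:
    - {"x": 0.001,"y": -0.005,"z": 0.06,"ax": 0,"ay": 0,"az": 0,"gripper": 87}
    - {"x": 0.001,"y": -0.005,"z": 0.12,"ax": 0,"ay": 0,"az": 0,"gripper": 87}
    - {"x": 0.001,"y": -0.005,"z": 0.165,"ax": 0,"ay": 0,"az": 0,"gripper": 87}
    - {"x": 0.001,"y": -0.005,"z": 0.185,"ax": 0,"ay": 0,"az": 0,"gripper": 87}
    - {"x": 0.001,"y": -0.005,"z": 0.19,"ax": 0,"ay": 0,"az": 0,"gripper": 87}
    - {"x": 0.001,"y": -0.005,"z": 0.19,"ax": 0,"ay": 0,"az": 0,"gripper": 87}

```text
t: 20.25
ee_pos: [0.4958, 0.4132, 0.0088]
ee_rot: [[-0.934, 0.359, -0.0], [0.359, 0.934, -0.001], [0.0, -0.001, -1.0]]
force: [0.3, 1.3, 1.3]
grip_width: 0.087
grip_force: 0.0
```

```bash
python3 -c "
from h import *
go([.4946,.4147,.0085],69)"
```

```text
shift [0.0034 0.002  0.0007] turn [-0.0001 -0.     -0.    ] yaw now 68.99 pos [0.4958 0.4132 0.0088] F [0.3 1.3 1.3] M [ 0.07 -0.14  0.04] w 0.0869512625407801
```

Close, lift, tilt one way, level, settle and average; then tilt the other way and repeat.

>>> step_arm:
  rows:
    - {"x": 0.003,"y": 0.002,"z": 0,"ax": 0,"ay": 0,"az": 0,"gripper": 60}
    - {"x": 0.003,"y": 0.002,"z": 0,"ax": 0,"ay": 0,"az": 0,"gripper": 60}
    - {"x": 0.003,"y": 0.002,"z": 0,"ax": 0,"ay": 0,"az": 0,"gripper": 60}
    - {"x": 0.003,"y": 0.002,"z": 0,"ax": 0,"ay": 0,"az": 0,"gripper": 60}
    - {"x": 0.003,"y": 0.002,"z": 0,"ax": 0,"ay": 0,"az": 0,"gripper": 60}
    - {"x": 0.003,"y": 0.002,"z": -0.03,"ax": 0,"ay": 0,"az": 0,"gripper": 60}
    - {"x": 0.003,"y": 0.002,"z": -0.1,"ax": 0,"ay": 0,"az": 0,"gripper": 60}
    - {"x": 0.003,"y": 0.002,"z": -0.16,"ax": 0,"ay": 0,"az": 0,"gripper": 60}
  squeeze: 30

```text
t: 20.92
ee_pos: [0.4935, 0.4152, 0.0901]
ee_rot: [[-0.934, 0.357, -0.002], [0.357, 0.934, -0.001], [0.001, -0.001, -1.0]]
force: [-0.0, 0.9, -1.0]
grip_width: 0.0661
grip_force: 30.0
```

>>> step_arm:
  rows:
    - {"x": 0,"y": 0,"z": 0,"ax": -0.015,"ay": 0,"az": 0,"gripper": 60}
    - {"x": 0,"y": 0,"z": 0,"ax": -0.033,"ay": 0,"az": 0,"gripper": 60}
    - {"x": 0,"y": 0,"z": 0,"ax": -0.033,"ay": 0,"az": 0,"gripper": 60}
    - {"x": 0,"y": 0,"z": 0,"ax": -0.033,"ay": 0,"az": 0,"gripper": 60}
    - {"x": 0,"y": 0,"z": 0,"ax": -0.033,"ay": 0,"az": 0,"gripper": 60}
    - {"x": 0,"y": 0,"z": 0,"ax": -0.02,"ay": 0,"az": 0,"gripper": 60}
    - {"x": 0,"y": 0,"z": 0,"ax": -0.01,"ay": 0,"az": 0,"gripper": 60}
    - {"x": 0,"y": 0,"z": 0,"ax": 0,"ay": 0,"az": 0,"gripper": 60}

```text
t: 21.58
ee_pos: [0.4942, 0.4172, 0.09]
ee_rot: [[-0.934, 0.356, -0.001], [0.356, 0.934, -0.003], [-0.001, -0.003, -1.0]]
force: [-0.1, 1.0, -2.9]
grip_width: 0.0656
grip_force: 30.0
```

>>> step_arm:
  rows:
    - {"x": 0,"y": 0,"z": 0,"ax": 0,"ay": 0,"az": 0,"gripper": 60}
    - {"x": 0,"y": 0,"z": 0,"ax": 0,"ay": 0,"az": 0,"gripper": 60}
    - {"x": 0,"y": 0,"z": 0,"ax": 0,"ay": 0,"az": 0,"gripper": 60}
    - {"x": 0,"y": 0,"z": 0,"ax": 0,"ay": 0,"az": 0,"gripper": 60}
    - {"x": 0,"y": 0,"z": 0,"ax": 0,"ay": 0,"az": 0,"gripper": 60}

```text
t: 22.0
ee_pos: [0.4943, 0.4148, 0.0888]
ee_rot: [[-0.934, 0.358, 0.0], [0.358, 0.934, -0.0], [-0.0, -0.0, -1.0]]
force: [0.5, -0.6, -3.0]
grip_width: 0.0661
grip_force: 30.0
```

```bash
python3 -c "
from h import *
avg(13)"
```

```text
22.65 mean [-0.114 -0.104  0.018 -0.061  0.079  2.682] sem [0.009 0.007 0.005 0.112 0.153 0.162] [0.4942 0.4155 0.0888] [-0. -0. -1.]
```

>>> step_arm:
  rows:
    - {"x": 0,"y": 0,"z": 0,"ax": 0.015,"ay": 0,"az": 0,"gripper": 60}
    - {"x": 0,"y": 0,"z": 0,"ax": 0.033,"ay": 0,"az": 0,"gripper": 60}
    - {"x": 0,"y": 0,"z": 0,"ax": 0.033,"ay": 0,"az": 0,"gripper": 60}
    - {"x": 0,"y": 0,"z": 0,"ax": 0.033,"ay": 0,"az": 0,"gripper": 60}
    - {"x": 0,"y": 0,"z": 0,"ax": 0.033,"ay": 0,"az": 0,"gripper": 60}
    - {"x": 0,"y": 0,"z": 0,"ax": 0.02,"ay": 0,"az": 0,"gripper": 60}
    - {"x": 0,"y": 0,"z": 0,"ax": 0.01,"ay": 0,"az": 0,"gripper": 60}
    - {"x": 0,"y": 0,"z": 0,"ax": 0,"ay": 0,"az": 0,"gripper": 60}

```text
t: 23.32
ee_pos: [0.4949, 0.4146, 0.0895]
ee_rot: [[-0.934, 0.359, 0.004], [0.359, 0.934, 0.004], [-0.002, 0.005, -1.0]]
force: [0.2, -0.1, -2.8]
grip_width: 0.066
grip_force: 30.0
```

>>> step_arm:
  rows:
    - {"x": 0,"y": 0,"z": 0,"ax": 0,"ay": 0,"az": 0,"gripper": 60}
    - {"x": 0,"y": 0,"z": 0,"ax": 0,"ay": 0,"az": 0,"gripper": 60}
    - {"x": 0,"y": 0,"z": 0,"ax": 0,"ay": 0,"az": 0,"gripper": 60}
    - {"x": 0,"y": 0,"z": 0,"ax": 0,"ay": 0,"az": 0,"gripper": 60}
    - {"x": 0,"y": 0,"z": 0,"ax": 0,"ay": 0,"az": 0,"gripper": 60}

```text
t: 23.73
ee_pos: [0.494, 0.4162, 0.0888]
ee_rot: [[-0.934, 0.357, -0.0], [0.357, 0.934, -0.0], [0.0, -0.0, -1.0]]
force: [-0.6, 0.4, -2.8]
grip_width: 0.0658
grip_force: 30.0
```

```bash
python3 -c "
from h import *
avg(13)"
```

```text
24.38 mean [-0.11  -0.107  0.005 -0.079 -0.054  2.69 ] sem [0.009 0.009 0.011 0.138 0.155 0.151] [0.4942 0.4155 0.0888] [ 0. -0. -1.]
```

A differs by 0.004 ± 0.013 N m, so it looks silent. I'll give it the same shake as B for comparison.

>>> step_arm:
  rows:
    - {"x": 0,"y": 0.042,"z": 0,"ax": 0,"ay": 0,"az": 0,"gripper": 60}
    - {"x": 0,"y": 0.084,"z": 0,"ax": 0,"ay": 0,"az": 0,"gripper": 60}
    - {"x": 0,"y": 0.126,"z": 0,"ax": 0,"ay": 0,"az": 0,"gripper": 60}
    - {"x": 0,"y": 0.084,"z": 0,"ax": 0,"ay": 0,"az": 0,"gripper": 60}
    - {"x": 0,"y": 0.042,"z": 0,"ax": 0,"ay": 0,"az": 0,"gripper": 60}
    - {"x": 0,"y": 0,"z": 0,"ax": 0,"ay": 0,"az": 0,"gripper": 60}

```text
t: 24.88
ee_pos: [0.4933, 0.4156, 0.0882]
ee_rot: [[-0.934, 0.356, -0.001], [0.356, 0.934, 0.0], [0.001, -0.0, -1.0]]
force: [0.4, -1.2, -3.0]
grip_width: 0.066
grip_force: 30.0
```

```bash
python3 -c "
from h import *
listen(6)"
```

```text
24.883 F [-0.8 -1.   3. ] M [-0.079 -0.093  0.028] p [0.4933 0.4156 0.0882] 0.066
24.933 F [-1.4 -0.   4.3] M [-0.023 -0.223 -0.009] p [0.4931 0.4113 0.088 ] 0.0655
24.983 F [-1.3 -0.2  3.1] M [-0.077 -0.133 -0.031] p [0.4941 0.4124 0.0883] 0.0662
25.033 F [-0.5  1.2  2.5] M [-0.114 -0.123 -0.009] p [0.4946 0.414  0.0888] 0.0662
25.083 F [0.3 0.6 2.2] M [-0.232 -0.1    0.053] p [0.4947 0.4152 0.0891] 0.0662
25.133 F [0.7 0.6 2.6] M [-0.228 -0.166  0.019] p [0.4946 0.4159 0.0892] 0.0658
25.183 F [0.2 0.1 2.6] M [-0.177 -0.105  0.031] p [0.4944 0.4163 0.0891] 0.0658
```

>>> step_arm:
  rows:
    - {"x": 0,"y": 0.042,"z": 0,"ax": 0,"ay": 0,"az": 0,"gripper": 60}
    - {"x": 0,"y": 0.084,"z": 0,"ax": 0,"ay": 0,"az": 0,"gripper": 60}
    - {"x": 0,"y": 0.126,"z": 0,"ax": 0,"ay": 0,"az": 0,"gripper": 60}

```text
t: 25.43
ee_pos: [0.5172, 0.4758, 0.0889]
ee_rot: [[-0.934, 0.357, 0.0], [0.357, 0.934, 0.0], [-0.0, 0.001, -1.0]]
force: [0.1, 0.5, -2.2]
grip_width: 0.0661
grip_force: 30.0
```

```bash
python3 -c "
from h import *
listen(6)
go([.4942,.4147,.0095],69)"
```

```text
25.433 F [0.1 0.5 2.2] M [-0.126 -0.123 -0.01 ] p [0.5172 0.4758 0.0889] 0.0661
25.483 F [ 2.  -2.2  1.4] M [-0.024  0.103 -0.015] p [0.517  0.4797 0.0888] 0.0659
25.533 F [ 1.2 -0.   2.1] M [-0.138 -0.021 -0.038] p [0.5161 0.4785 0.0886] 0.066
25.583 F [0.6 0.1 2.4] M [-0.172 -0.111  0.007] p [0.5159 0.4769 0.0884] 0.0661
25.633 F [-0.8  0.5  2.2] M [-0.077 -0.063  0.011] p [0.516  0.4756 0.0884] 0.0658
25.683 F [-0.6  0.3  3.4] M [-0.086 -0.058 -0.014] p [0.5162 0.4746 0.0884] 0.0659
25.733 F [-0.  -0.1  2.4] M [-0.095 -0.124 -0.001] p [0.5165 0.4741 0.0885] 0.0658
shift [-0.0008 -0.1267  0.1582] turn [-0.0001 -0.      0.0002] yaw now 69.07 pos [0.5165 0.4741 0.0885] F [-0.  -0.1 -2.4] M [ 0.04 -0.15  0.  ] w 0.06581325336589677
```

>>> step_arm:
  rows:
    - {"x": 0,"y": -0.06,"z": 0,"ax": 0,"ay": 0,"az": 0,"gripper": 60}
    - {"x": -0.001,"y": -0.1267,"z": 0.04,"ax": 0,"ay": 0,"az": 0,"gripper": 60}
    - {"x": -0.001,"y": -0.1267,"z": 0.09,"ax": 0,"ay": 0,"az": 0,"gripper": 60}
    - {"x": -0.001,"y": -0.1267,"z": 0.13,"ax": 0,"ay": 0,"az": 0,"gripper": 60}
    - {"x": -0.001,"y": -0.1267,"z": 0.15,"ax": 0,"ay": 0,"az": 0,"gripper": 60}
    - {"x": -0.001,"y": -0.1267,"z": 0.157,"ax": 0,"ay": 0,"az": 0,"gripper": 60}
    - {"x": -0.001,"y": -0.1267,"z": 0.159,"ax": 0,"ay": 0,"az": 0,"gripper": 60}
    - {"x": -0.001,"y": -0.1267,"z": 0.159,"ax": 0,"ay": 0,"az": 0,"gripper": 60}

```text
t: 26.4
ee_pos: [0.4948, 0.4152, 0.0101]
ee_rot: [[-0.934, 0.357, 0.001], [0.357, 0.934, 0.0], [-0.0, 0.001, -1.0]]
force: [-0.5, -0.0, -2.2]
grip_width: 0.0661
grip_force: 30.0
```

>>> step_arm:
  rows:
    - {"x": 0,"y": 0,"z": 0.001,"ax": 0,"ay": 0,"az": 0,"gripper": 60}
    - {"x": 0,"y": 0,"z": 0.001,"ax": 0,"ay": 0,"az": 0,"gripper": 87}
    - {"x": 0,"y": 0,"z": 0.001,"ax": 0,"ay": 0,"az": 0,"gripper": 87}
    - {"x": 0,"y": 0,"z": 0.001,"ax": 0,"ay": 0,"az": 0,"gripper": 87}
    - {"x": 0,"y": 0,"z": 0.001,"ax": 0,"ay": 0,"az": 0,"gripper": 87}
    - {"x": 0,"y": 0,"z": 0,"ax": 0,"ay": 0,"az": 0,"gripper": 87}
    - {"x": 0,"y": 0,"z": -0.07,"ax": 0,"ay": 0,"az": 0,"gripper": 87}
    - {"x": 0,"y": 0,"z": -0.15,"ax": 0,"ay": 0,"az": 0,"gripper": 87}

```text
t: 27.07
ee_pos: [0.493, 0.4133, 0.0823]
ee_rot: [[-0.934, 0.357, -0.005], [0.357, 0.934, -0.003], [0.003, -0.005, -1.0]]
force: [0.5, 0.7, 0.8]
grip_width: 0.0865
grip_force: 0.0
```

```bash
python3 -c "
from h import *
go([.50,.28,.12],-15);go([.622,.1594,.12],-15)"
```

```text
shift [-0.1081 -0.2444 -0.0745] turn [-1.000e-03  2.000e-04  2.336e-01] yaw now 69.08 pos [0.493  0.4133 0.0823] F [0.5 0.7 0.8] M [ 0.1  -0.22 -0.07] w 0.08648733088167787
shift [-0.4221 -0.3826 -0.0749] turn [-1.000e-03  2.000e-04  2.336e-01] yaw now 69.08 pos [0.493  0.4133 0.0823] F [0.5 0.7 0.8] M [ 0.1  -0.22 -0.07] w 0.08648733088167787
```

>>> step_arm:
  rows:
    - {"x": 0,"y": 0,"z": -0.075,"ax": 0,"ay": 0,"az": 0.019,"gripper": 87}
    - {"x": -0.06,"y": -0.055,"z": -0.075,"ax": 0,"ay": 0,"az": 0.038,"gripper": 87}
    - {"x": -0.115,"y": -0.105,"z": -0.075,"ax": 0,"ay": 0,"az": 0.057,"gripper": 87}
    - {"x": -0.17,"y": -0.155,"z": -0.075,"ax": 0,"ay": 0,"az": 0.076,"gripper": 87}
    - {"x": -0.225,"y": -0.205,"z": -0.075,"ax": 0,"ay": 0,"az": 0.095,"gripper": 87}
    - {"x": -0.28,"y": -0.255,"z": -0.075,"ax": 0,"ay": 0,"az": 0.114,"gripper": 87}
    - {"x": -0.335,"y": -0.305,"z": -0.075,"ax": 0,"ay": 0,"az": 0.133,"gripper": 87}
    - {"x": -0.39,"y": -0.355,"z": -0.075,"ax": 0,"ay": 0,"az": 0.152,"gripper": 87}

```text
t: 27.73
ee_pos: [0.6138, 0.1778, 0.1221]
ee_rot: [[-0.242, 0.97, 0.0], [0.97, 0.242, -0.0], [-0.0, 0.0, -1.0]]
force: [1.5, -0.0, 0.2]
grip_width: 0.0867
grip_force: 0.0
```

```bash
python3 -c "
from h import *
go([.622,.1594,.12],-10)"
```

```text
shift [-0.0397  0.007   0.0043] turn [0.0001 0.     0.0667] yaw now 14.01 pos [0.6138 0.1778 0.1221] F [ 1.5 -0.   0.2] M [ 0.04 -0.14  0.  ] w 0.08670016957219702
```

>>> step_arm:
  rows:
    - {"x": -0.02,"y": 0.004,"z": 0,"ax": 0,"ay": 0,"az": 0.018,"gripper": 87}
    - {"x": -0.04,"y": 0.007,"z": 0,"ax": 0,"ay": 0,"az": 0.036,"gripper": 87}
    - {"x": -0.04,"y": 0.007,"z": 0,"ax": 0,"ay": 0,"az": 0.054,"gripper": 87}
    - {"x": -0.04,"y": 0.007,"z": 0,"ax": 0,"ay": 0,"az": 0.0667,"gripper": 87}
    - {"x": -0.04,"y": 0.007,"z": 0,"ax": 0,"ay": 0,"az": 0.0667,"gripper": 87}
    - {"x": -0.04,"y": 0.007,"z": 0,"ax": 0,"ay": 0,"az": 0.0667,"gripper": 87}

```text
t: 28.23
ee_pos: [0.6215, 0.1612, 0.1219]
ee_rot: [[0.165, 0.986, 0.0], [0.986, -0.165, -0.0], [-0.0, 0.0, -1.0]]
force: [0.0, -0.4, 0.2]
grip_width: 0.0873
grip_force: 0.0
```

Run:
```python
from h import *
s=snap('wrist');u,v=proj(s,[.622,.1594,.036]);print(u,v)
print([int(q) for q in s['color'][int(v),:].mean(1)[int(u)-60:int(u)+61:3]]);print([int(q) for q in s['color'][int(v)-65:int(v)+60:3,int(u)].mean(1)])
go([.622,.1594,.0085],-10)
cv2.imwrite('pics/w7.png',s['color'][:,:,::-1])
```

```text
322.546943091382 212.8790016573149
[81, 80, 78, 82, 81, 83, 85, 87, 110, 118, 122, 119, 123, 123, 123, 121, 117, 120, 122, 123, 123, 121, 120, 154, 168, 166, 163, 163, 168, 164, 165, 130, 117, 115, 133, 145, 145, 145, 145, 140, 142]
[94, 100, 102, 98, 81, 81, 82, 81, 100, 106, 120, 122, 123, 118, 119, 120, 120, 120, 122, 120, 121, 123, 122, 121, 232, 239, 238, 242, 240, 237, 240, 246, 246, 247, 223, 156, 159, 161, 201, 108, 79, 86]
shift [-0.0036  0.0018  0.2267] turn [-0.      0.      0.0015] yaw now -9.46 pos [0.6214 0.1613 0.1219] F [-0.5 -0.5  0.2] M [-0.02 -0.07 -0.02] w 0.0869037262072061
```

View pics/w7.png

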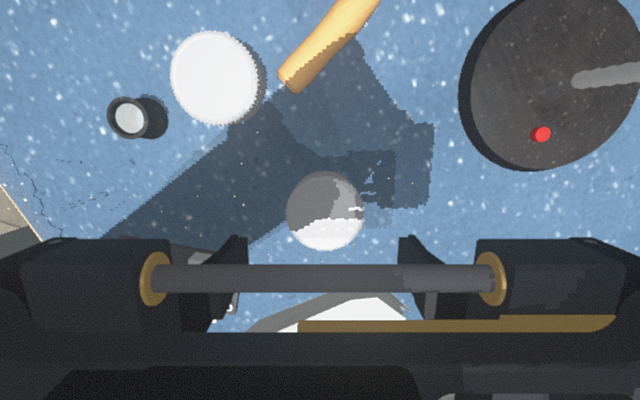

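Tin C is centred at (325,210), and tin B stands at (216,77). There is room for the fingers on both sides, so I'll correct by 2 mm and go down.

>>> step_arm:
  rows:
    - {"x": 0.001,"y": 0.006,"z": 0.07,"ax": 0,"ay": 0,"az": 0,"gripper": 87}
    - {"x": 0.001,"y": 0.006,"z": 0.14,"ax": 0,"ay": 0,"az": 0,"gripper": 87}
    - {"x": 0.001,"y": 0.006,"z": 0.195,"ax": 0,"ay": 0,"az": 0,"gripper": 87}
    - {"x": 0.001,"y": 0.006,"z": 0.22,"ax": 0,"ay": 0,"az": 0,"gripper": 87}
    - {"x": 0.001,"y": 0.006,"z": 0.2265,"ax": 0,"ay": 0,"az": 0,"gripper": 87}
    - {"x": 0.001,"y": 0.006,"z": 0.2265,"ax": 0,"ay": 0,"az": 0,"gripper": 87}

```text
t: 28.78
ee_pos: [0.6244, 0.1612, 0.0084]
ee_rot: [[0.167, 0.986, -0.001], [0.986, -0.167, -0.0], [-0.0, -0.001, -1.0]]
force: [0.0, -0.7, -0.3]
grip_width: 0.0871
grip_force: 0.0
```

```bash
python3 -c "
from h import *
go([.6243,.1613,.0085],-9.5)"
```

```text
shift [ 0.0001 -0.0002 -0.0001] turn [-0.0002  0.     -0.0002] yaw now -9.59 pos [0.6244 0.1612 0.0084] F [ 0.  -0.7 -0.3] M [ 0.09 -0.1  -0.03] w 0.08706394525762884
```

>>> step_arm:
  rows:
    - {"x": 0,"y": 0,"z": 0,"ax": 0,"ay": 0,"az": 0,"gripper": 60}
    - {"x": 0,"y": 0,"z": 0,"ax": 0,"ay": 0,"az": 0,"gripper": 60}
    - {"x": 0,"y": 0,"z": 0,"ax": 0,"ay": 0,"az": 0,"gripper": 60}
    - {"x": 0,"y": 0,"z": 0,"ax": 0,"ay": 0,"az": 0,"gripper": 60}
    - {"x": 0,"y": 0,"z": 0,"ax": 0,"ay": 0,"az": 0,"gripper": 60}
    - {"x": 0,"y": 0,"z": -0.03,"ax": 0,"ay": 0,"az": 0,"gripper": 60}
    - {"x": 0,"y": 0,"z": -0.1,"ax": 0,"ay": 0,"az": 0,"gripper": 60}
    - {"x": 0,"y": 0,"z": -0.16,"ax": 0,"ay": 0,"az": 0,"gripper": 60}
  squeeze: 30

```text
t: 29.45
ee_pos: [0.6239, 0.1608, 0.0899]
ee_rot: [[0.168, 0.986, -0.002], [0.986, -0.168, -0.0], [-0.001, -0.002, -1.0]]
force: [0.9, 1.2, -1.9]
grip_width: 0.0656
grip_force: 30.0
```

>>> step_arm:
  rows:
    - {"x": 0,"y": 0,"z": 0,"ax": -0.015,"ay": 0,"az": 0,"gripper": 60}
    - {"x": 0,"y": 0,"z": 0,"ax": -0.033,"ay": 0,"az": 0,"gripper": 60}
    - {"x": 0,"y": 0,"z": 0,"ax": -0.033,"ay": 0,"az": 0,"gripper": 60}
    - {"x": 0,"y": 0,"z": 0,"ax": -0.033,"ay": 0,"az": 0,"gripper": 60}
    - {"x": 0,"y": 0,"z": 0,"ax": -0.033,"ay": 0,"az": 0,"gripper": 60}
    - {"x": 0,"y": 0,"z": 0,"ax": -0.02,"ay": 0,"az": 0,"gripper": 60}
    - {"x": 0,"y": 0,"z": 0,"ax": -0.01,"ay": 0,"az": 0,"gripper": 60}
    - {"x": 0,"y": 0,"z": 0,"ax": 0,"ay": 0,"az": 0,"gripper": 60}

```text
t: 30.12
ee_pos: [0.6261, 0.1606, 0.0896]
ee_rot: [[0.169, 0.986, -0.003], [0.986, -0.169, 0.002], [0.001, -0.003, -1.0]]
force: [-0.9, -0.8, -2.9]
grip_width: 0.0661
grip_force: 30.0
```

>>> step_arm:
  rows:
    - {"x": 0,"y": 0,"z": 0,"ax": 0,"ay": 0,"az": 0,"gripper": 60}
    - {"x": 0,"y": 0,"z": 0,"ax": 0,"ay": 0,"az": 0,"gripper": 60}
    - {"x": 0,"y": 0,"z": 0,"ax": 0,"ay": 0,"az": 0,"gripper": 60}
    - {"x": 0,"y": 0,"z": 0,"ax": 0,"ay": 0,"az": 0,"gripper": 60}
    - {"x": 0,"y": 0,"z": 0,"ax": 0,"ay": 0,"az": 0,"gripper": 60}

```text
t: 30.53
ee_pos: [0.6241, 0.1614, 0.0888]
ee_rot: [[0.167, 0.986, 0.001], [0.986, -0.167, -0.0], [-0.0, 0.001, -1.0]]
force: [-0.4, 0.0, -3.1]
grip_width: 0.0658
grip_force: 30.0
```

```bash
python3 -c "
from h import *
avg(13)"
```

```text
31.18 mean [-0.072  0.025  0.004  0.022 -0.094  3.058] sem [0.01  0.011 0.008 0.128 0.133 0.092] [0.6246 0.161  0.0885] [-0. -0. -1.]
```

>>> step_arm:
  rows:
    - {"x": 0,"y": 0,"z": 0,"ax": 0.015,"ay": 0,"az": 0,"gripper": 60}
    - {"x": 0,"y": 0,"z": 0,"ax": 0.033,"ay": 0,"az": 0,"gripper": 60}
    - {"x": 0,"y": 0,"z": 0,"ax": 0.033,"ay": 0,"az": 0,"gripper": 60}
    - {"x": 0,"y": 0,"z": 0,"ax": 0.033,"ay": 0,"az": 0,"gripper": 60}
    - {"x": 0,"y": 0,"z": 0,"ax": 0.033,"ay": 0,"az": 0,"gripper": 60}
    - {"x": 0,"y": 0,"z": 0,"ax": 0.02,"ay": 0,"az": 0,"gripper": 60}
    - {"x": 0,"y": 0,"z": 0,"ax": 0.01,"ay": 0,"az": 0,"gripper": 60}
    - {"x": 0,"y": 0,"z": 0,"ax": 0,"ay": 0,"az": 0,"gripper": 60}

```text
t: 31.85
ee_pos: [0.6243, 0.1621, 0.0899]
ee_rot: [[0.166, 0.986, 0.006], [0.986, -0.166, -0.0], [0.001, 0.006, -1.0]]
force: [-0.6, 0.4, -1.8]
grip_width: 0.0658
grip_force: 30.0
```

>>> step_arm:
  rows:
    - {"x": 0,"y": 0,"z": 0,"ax": 0,"ay": 0,"az": 0,"gripper": 60}
    - {"x": 0,"y": 0,"z": 0,"ax": 0,"ay": 0,"az": 0,"gripper": 60}
    - {"x": 0,"y": 0,"z": 0,"ax": 0,"ay": 0,"az": 0,"gripper": 60}
    - {"x": 0,"y": 0,"z": 0,"ax": 0,"ay": 0,"az": 0,"gripper": 60}
    - {"x": 0,"y": 0,"z": 0,"ax": 0,"ay": 0,"az": 0,"gripper": 60}

```text
t: 32.27
ee_pos: [0.6251, 0.1607, 0.0885]
ee_rot: [[0.169, 0.986, -0.001], [0.986, -0.169, 0.0], [-0.0, -0.001, -1.0]]
force: [0.2, -0.2, -3.6]
grip_width: 0.066
grip_force: 30.0
```

```bash
python3 -c "
from h import *
avg(13)"
```

```text
32.92 mean [-6.700e-02  6.000e-03 -2.000e-03  3.040e-01 -6.900e-02  3.066e+00] sem [0.01  0.01  0.007 0.139 0.115 0.111] [0.6246 0.161  0.0886] [-0.  0. -1.]
```

>>> step_arm:
  rows:
    - {"x": 0,"y": -0.042,"z": 0,"ax": 0,"ay": 0,"az": 0,"gripper": 60}
    - {"x": 0,"y": -0.084,"z": 0,"ax": 0,"ay": 0,"az": 0,"gripper": 60}
    - {"x": 0,"y": -0.126,"z": 0,"ax": 0,"ay": 0,"az": 0,"gripper": 60}

```text
t: 33.17
ee_pos: [0.5617, 0.1717, 0.0884]
ee_rot: [[0.168, 0.986, -0.0], [0.986, -0.168, 0.0], [0.0, -0.0, -1.0]]
force: [-0.5, -0.3, -2.9]
grip_width: 0.0658
grip_force: 30.0
```

```bash
python3 -c "
from h import *
listen(6)"
```

```text
33.167 F [-0.4 -0.4  2.9] M [-0.052  0.034 -0.023] p [0.5617 0.1717 0.0884] 0.0658
33.217 F [ 1.5 -4.1  4.8] M [ 0.19   0.13  -0.038] p [0.5576 0.1734 0.0883] 0.0656
33.267 F [-1.   0.6  3.3] M [-0.08   0.058 -0.012] p [0.5595 0.1729 0.0886] 0.066
33.317 F [-0.3  0.   2.7] M [-0.15   0.034  0.007] p [0.5614 0.1722 0.0889] 0.0657
33.367 F [-0.3 -0.7  2.7] M [-0.112  0.01  -0.013] p [0.5626 0.1716 0.089 ] 0.0662
33.417 F [0.1 0.2 3.4] M [-0.156  0.047  0.009] p [0.5632 0.1713 0.0889] 0.0661
33.467 F [-0.8  0.   3.8] M [-0.082 -0.017  0.003] p [0.5634 0.1712 0.0888] 0.0658
```

The tilt about tool x shows nothing for any of the three tins. The pins may only be able to roll along one line inside the tin, so I'll tilt C about the other axis too.

>>> step_arm:
  rows:
    - {"x": 0,"y": 0,"z": 0,"ax": 0,"ay": 0.018,"az": 0,"gripper": 60}
    - {"x": 0,"y": 0,"z": 0,"ax": 0,"ay": 0.036,"az": 0,"gripper": 60}
    - {"x": 0,"y": 0,"z": 0,"ax": 0,"ay": 0.036,"az": 0,"gripper": 60}
    - {"x": 0,"y": 0,"z": 0,"ax": 0,"ay": 0.036,"az": 0,"gripper": 60}
    - {"x": 0,"y": 0,"z": 0,"ax": 0,"ay": 0.036,"az": 0,"gripper": 60}
    - {"x": 0,"y": 0,"z": 0,"ax": 0,"ay": 0.036,"az": 0,"gripper": 60}
    - {"x": 0,"y": 0,"z": 0,"ax": 0,"ay": 0.018,"az": 0,"gripper": 60}
    - {"x": 0,"y": 0,"z": 0,"ax": 0,"ay": 0,"az": 0,"gripper": 60}

```text
t: 34.13
ee_pos: [0.5639, 0.169, 0.0892]
ee_rot: [[0.173, 0.985, 0.002], [0.985, -0.173, -0.007], [-0.006, 0.003, -1.0]]
force: [-0.7, 0.9, -3.1]
grip_width: 0.0659
grip_force: 30.0
```

>>> step_arm:
  rows:
    - {"x": 0,"y": 0,"z": 0,"ax": 0,"ay": 0,"az": 0,"gripper": 60}
    - {"x": 0,"y": 0,"z": 0,"ax": 0,"ay": 0,"az": 0,"gripper": 60}
    - {"x": 0,"y": 0,"z": 0,"ax": 0,"ay": 0,"az": 0,"gripper": 60}
    - {"x": 0,"y": 0,"z": 0,"ax": 0,"ay": 0,"az": 0,"gripper": 60}
    - {"x": 0,"y": 0,"z": 0,"ax": 0,"ay": 0,"az": 0,"gripper": 60}

```text
t: 34.55
ee_pos: [0.5626, 0.1706, 0.0884]
ee_rot: [[0.169, 0.986, -0.0], [0.986, -0.169, -0.0], [-0.0, -0.0, -1.0]]
force: [-0.4, -0.3, -2.5]
grip_width: 0.0662
grip_force: 30.0
```

```bash
python3 -c "
from h import *
avg(9)"
```

```text
35.0 mean [-0.084  0.007  0.011  0.015 -0.193  3.058] sem [0.01  0.008 0.008 0.125 0.162 0.192] [0.5625 0.1714 0.0886] [-0.  0. -1.]
```

>>> step_arm:
  rows:
    - {"x": 0,"y": 0,"z": 0,"ax": 0,"ay": -0.018,"az": 0,"gripper": 60}
    - {"x": 0,"y": 0,"z": 0,"ax": 0,"ay": -0.036,"az": 0,"gripper": 60}
    - {"x": 0,"y": 0,"z": 0,"ax": 0,"ay": -0.036,"az": 0,"gripper": 60}
    - {"x": 0,"y": 0,"z": 0,"ax": 0,"ay": -0.036,"az": 0,"gripper": 60}
    - {"x": 0,"y": 0,"z": 0,"ax": 0,"ay": -0.036,"az": 0,"gripper": 60}
    - {"x": 0,"y": 0,"z": 0,"ax": 0,"ay": -0.036,"az": 0,"gripper": 60}
    - {"x": 0,"y": 0,"z": 0,"ax": 0,"ay": -0.018,"az": 0,"gripper": 60}
    - {"x": 0,"y": 0,"z": 0,"ax": 0,"ay": 0,"az": 0,"gripper": 60}

```text
t: 35.67
ee_pos: [0.5628, 0.1735, 0.089]
ee_rot: [[0.165, 0.986, 0.003], [0.986, -0.165, 0.005], [0.005, 0.002, -1.0]]
force: [0.5, -0.0, -4.1]
grip_width: 0.0659
grip_force: 30.0
```

>>> step_arm:
  rows:
    - {"x": 0,"y": 0,"z": 0,"ax": 0,"ay": 0,"az": 0,"gripper": 60}
    - {"x": 0,"y": 0,"z": 0,"ax": 0,"ay": 0,"az": 0,"gripper": 60}
    - {"x": 0,"y": 0,"z": 0,"ax": 0,"ay": 0,"az": 0,"gripper": 60}
    - {"x": 0,"y": 0,"z": 0,"ax": 0,"ay": 0,"az": 0,"gripper": 60}
    - {"x": 0,"y": 0,"z": 0,"ax": 0,"ay": 0,"az": 0,"gripper": 60}

```text
t: 36.08
ee_pos: [0.5623, 0.1726, 0.0887]
ee_rot: [[0.166, 0.986, -0.0], [0.986, -0.166, -0.0], [-0.0, -0.0, -1.0]]
force: [-0.3, -0.1, -3.9]
grip_width: 0.0661
grip_force: 30.0
```

```bash
python3 -c "
from h import *
avg(9)"
```

```text
36.53 mean [-9.100e-02  2.100e-02  3.000e-03 -5.800e-02 -2.740e-01  3.072e+00] sem [0.011 0.011 0.013 0.087 0.157 0.168] [0.5624 0.1717 0.0885] [-0. -0. -1.]
```

C shows nothing about either axis, so it is silent. A and B were tilted about one axis only. I'll put C back and tilt B about its other axis.

>>> step_arm:
  rows:
    - {"x": 0,"y": 0.06,"z": 0.02,"ax": 0,"ay": 0,"az": 0,"gripper": 60}
    - {"x": 0,"y": 0.126,"z": 0.05,"ax": 0,"ay": 0,"az": 0,"gripper": 60}
    - {"x": 0,"y": 0.126,"z": 0.1,"ax": 0,"ay": 0,"az": 0,"gripper": 60}
    - {"x": 0,"y": 0.126,"z": 0.14,"ax": 0,"ay": 0,"az": 0,"gripper": 60}
    - {"x": 0,"y": 0.126,"z": 0.154,"ax": 0,"ay": 0,"az": 0,"gripper": 60}
    - {"x": 0,"y": 0.126,"z": 0.159,"ax": 0,"ay": 0,"az": 0,"gripper": 60}
    - {"x": 0,"y": 0.126,"z": 0.159,"ax": 0,"ay": 0,"az": 0,"gripper": 60}
    - {"x": 0,"y": 0.126,"z": 0.159,"ax": 0,"ay": 0,"az": 0,"gripper": 60}

```text
t: 37.2
ee_pos: [0.6247, 0.1612, 0.0097]
ee_rot: [[0.168, 0.986, 0.0], [0.986, -0.168, 0.0], [0.0, 0.0, -1.0]]
force: [1.1, 0.9, -3.4]
grip_width: 0.0659
grip_force: 30.0
```

>>> step_arm:
  rows:
    - {"x": 0,"y": 0,"z": 0,"ax": 0,"ay": 0,"az": 0,"gripper": 87}
    - {"x": 0,"y": 0,"z": 0,"ax": 0,"ay": 0,"az": 0,"gripper": 87}
    - {"x": 0,"y": 0,"z": 0,"ax": 0,"ay": 0,"az": 0,"gripper": 87}
    - {"x": 0,"y": 0,"z": 0,"ax": 0,"ay": 0,"az": 0,"gripper": 87}
    - {"x": 0,"y": 0,"z": -0.02,"ax": 0,"ay": 0,"az": 0,"gripper": 87}
    - {"x": 0,"y": 0,"z": -0.09,"ax": 0,"ay": 0,"az": 0,"gripper": 87}
    - {"x": 0,"y": 0,"z": -0.16,"ax": 0,"ay": 0,"az": 0,"gripper": 87}

```text
t: 37.78
ee_pos: [0.6233, 0.1607, 0.0892]
ee_rot: [[0.168, 0.986, -0.003], [0.986, -0.168, -0.001], [-0.001, -0.003, -1.0]]
force: [0.2, 0.2, 0.7]
grip_width: 0.0865
grip_force: 0.0
```

```bash
python3 -c "
from h import *
go([.5544,.279,.09],69)"
```

```text
shift [ 0.2101 -0.1755 -0.0013] turn [-6.000e-04 -2.000e-04 -2.185e-01] yaw now -9.65 pos [0.6233 0.1607 0.0892] F [0.2 0.2 0.7] M [-0.   -0.17 -0.05] w 0.08654601952446249
```

>>> step_arm:
  rows:
    - {"x": 0.03,"y": -0.025,"z": -0.02,"ax": 0,"ay": 0,"az": -0.019,"gripper": 87}
    - {"x": 0.06,"y": -0.05,"z": -0.02,"ax": 0,"ay": 0,"az": -0.038,"gripper": 87}
    - {"x": 0.09,"y": -0.075,"z": -0.02,"ax": 0,"ay": 0,"az": -0.057,"gripper": 87}
    - {"x": 0.12,"y": -0.1,"z": -0.02,"ax": 0,"ay": 0,"az": -0.076,"gripper": 87}
    - {"x": 0.15,"y": -0.125,"z": -0.02,"ax": 0,"ay": 0,"az": -0.095,"gripper": 87}
    - {"x": 0.18,"y": -0.15,"z": -0.02,"ax": 0,"ay": 0,"az": -0.114,"gripper": 87}
    - {"x": 0.21,"y": -0.1755,"z": -0.02,"ax": 0,"ay": 0,"az": -0.133,"gripper": 87}
    - {"x": 0.21,"y": -0.1755,"z": -0.02,"ax": 0,"ay": 0,"az": -0.152,"gripper": 87}

```text
t: 38.45
ee_pos: [0.553, 0.2841, 0.1005]
ee_rot: [[-0.716, 0.698, 0.0], [0.698, 0.716, 0.002], [0.002, 0.002, -1.0]]
force: [0.1, 0.6, 0.6]
grip_width: 0.0874
grip_force: 0.0
```

```bash
python3 -c "
from h import *
go([.5544,.279,.0085],69)"
```

```text
shift [-0.0095 -0.0056  0.184 ] turn [ 0.0003 -0.0002 -0.0647] yaw now 45.71 pos [0.553  0.2841 0.1005] F [0.1 0.6 0.6] M [ 0.12 -0.12 -0.02] w 0.08739394224648128
```

>>> step_arm:
  rows:
    - {"x": -0.005,"y": -0.002,"z": 0.02,"ax": 0,"ay": 0,"az": -0.019,"gripper": 87}
    - {"x": -0.005,"y": -0.002,"z": 0.04,"ax": 0,"ay": 0,"az": -0.038,"gripper": 87}
    - {"x": -0.005,"y": -0.002,"z": 0.06,"ax": 0,"ay": 0,"az": -0.057,"gripper": 87}
    - {"x": -0.005,"y": -0.002,"z": 0.08,"ax": 0,"ay": 0,"az": -0.065,"gripper": 87}
    - {"x": -0.005,"y": -0.002,"z": 0.08,"ax": 0,"ay": 0,"az": -0.065,"gripper": 87}

```text
t: 38.87
ee_pos: [0.5561, 0.2759, 0.0579]
ee_rot: [[-0.931, 0.365, -0.002], [0.365, 0.931, -0.001], [0.001, -0.002, -1.0]]
force: [-0.4, 0.8, -0.7]
grip_width: 0.0872
grip_force: 0.0
```

```bash
python3 -c "
from h import *
go([.5544,.279,.0085],69)"
```

```text
shift [0.0053 0.0046 0.0988] turn [-0.0003 -0.0002 -0.0012] yaw now 68.57 pos [0.5561 0.2759 0.0579] F [-0.4  0.8 -0.7] M [ 0.05 -0.21  0.02] w 0.08719154902556782
```

>>> step_arm:
  rows:
    - {"x": 0.005,"y": 0.005,"z": 0.04,"ax": 0,"ay": 0,"az": 0,"gripper": 87}
    - {"x": 0.005,"y": 0.005,"z": 0.08,"ax": 0,"ay": 0,"az": 0,"gripper": 87}
    - {"x": 0.005,"y": 0.005,"z": 0.098,"ax": 0,"ay": 0,"az": 0,"gripper": 87}
    - {"x": 0.005,"y": 0.005,"z": 0.098,"ax": 0,"ay": 0,"az": 0,"gripper": 87}
    - {"x": 0.005,"y": 0.005,"z": 0.098,"ax": 0,"ay": 0,"az": 0,"gripper": 60}
    - {"x": 0.005,"y": 0.005,"z": 0.098,"ax": 0,"ay": 0,"az": 0,"gripper": 60}
    - {"x": 0.005,"y": 0.005,"z": 0.098,"ax": 0,"ay": 0,"az": 0,"gripper": 60}
    - {"x": 0.005,"y": 0.005,"z": 0.098,"ax": 0,"ay": 0,"az": 0,"gripper": 60}

```text
t: 39.53
ee_pos: [0.556, 0.2802, 0.0111]
ee_rot: [[-0.93, 0.368, 0.001], [0.368, 0.93, 0.0], [-0.001, 0.001, -1.0]]
force: [-1.4, -4.1, 2.9]
grip_width: 0.0681
grip_force: 1.9
```

>>> step_arm:
  rows:
    - {"x": 0,"y": 0,"z": 0,"ax": 0,"ay": 0,"az": 0,"gripper": 60}
    - {"x": 0,"y": 0,"z": -0.03,"ax": 0,"ay": 0,"az": 0,"gripper": 60}
    - {"x": 0,"y": 0,"z": -0.1,"ax": 0,"ay": 0,"az": 0,"gripper": 60}
    - {"x": 0,"y": 0,"z": -0.16,"ax": 0,"ay": 0.018,"az": 0,"gripper": 60}
    - {"x": 0,"y": 0,"z": -0.16,"ax": 0,"ay": 0.036,"az": 0,"gripper": 60}
    - {"x": 0,"y": 0,"z": -0.16,"ax": 0,"ay": 0.036,"az": 0,"gripper": 60}
    - {"x": 0,"y": 0,"z": -0.16,"ax": 0,"ay": 0.036,"az": 0,"gripper": 60}
    - {"x": 0,"y": 0,"z": -0.16,"ax": 0,"ay": 0.036,"az": 0,"gripper": 60}

```text
t: 40.2
ee_pos: [0.5552, 0.28, 0.0902]
ee_rot: [[-0.906, 0.367, -0.209], [0.358, 0.93, 0.083], [0.225, 0.0, -0.974]]
force: [-0.3, 0.2, -3.6]
grip_width: 0.0662
grip_force: 30.4
```

>>> step_arm:
  rows:
    - {"x": 0,"y": 0,"z": 0,"ax": 0,"ay": -0.018,"az": 0,"gripper": 60}
    - {"x": 0,"y": 0,"z": 0,"ax": 0,"ay": -0.036,"az": 0,"gripper": 60}
    - {"x": 0,"y": 0,"z": 0,"ax": 0,"ay": -0.036,"az": 0,"gripper": 60}
    - {"x": 0,"y": 0,"z": 0,"ax": 0,"ay": -0.036,"az": 0,"gripper": 60}
    - {"x": 0,"y": 0,"z": 0,"ax": 0,"ay": -0.036,"az": 0,"gripper": 60}

```text
t: 40.62
ee_pos: [0.5546, 0.2805, 0.0908]
ee_rot: [[-0.931, 0.366, 0.0], [0.366, 0.931, -0.001], [-0.001, -0.001, -1.0]]
force: [0.7, 0.1, -3.2]
grip_width: 0.0658
grip_force: 30.4
```

```bash
python3 -c "
from h import *
avg(8)"
```

```text
41.02 mean [-0.108 -0.092  0.004 -0.389  0.209  3.534] sem [0.009 0.009 0.012 0.244 0.103 0.26 ] [0.5556 0.2798 0.0898] [ 0.001 -0.    -1.   ]
```

>>> step_arm:
  rows:
    - {"x": 0,"y": 0,"z": 0,"ax": 0,"ay": -0.018,"az": 0,"gripper": 60}
    - {"x": 0,"y": 0,"z": 0,"ax": 0,"ay": -0.036,"az": 0,"gripper": 60}
    - {"x": 0,"y": 0,"z": 0,"ax": 0,"ay": -0.036,"az": 0,"gripper": 60}
    - {"x": 0,"y": 0,"z": 0,"ax": 0,"ay": -0.036,"az": 0,"gripper": 60}
    - {"x": 0,"y": 0,"z": 0,"ax": 0,"ay": -0.036,"az": 0,"gripper": 60}
    - {"x": 0,"y": 0,"z": 0,"ax": 0,"ay": -0.036,"az": 0,"gripper": 60}
    - {"x": 0,"y": 0,"z": 0,"ax": 0,"ay": -0.018,"az": 0,"gripper": 60}
    - {"x": 0,"y": 0,"z": 0,"ax": 0,"ay": 0,"az": 0,"gripper": 60}

```text
t: 41.68
ee_pos: [0.5546, 0.2815, 0.0912]
ee_rot: [[-0.931, 0.364, -0.004], [0.364, 0.931, 0.003], [0.005, 0.002, -1.0]]
force: [1.7, 0.1, -4.0]
grip_width: 0.0658
grip_force: 30.4
```

>>> step_arm:
  rows:
    - {"x": 0,"y": 0,"z": 0,"ax": 0,"ay": 0,"az": 0,"gripper": 60}
    - {"x": 0,"y": 0,"z": 0,"ax": 0,"ay": 0,"az": 0,"gripper": 60}
    - {"x": 0,"y": 0,"z": 0,"ax": 0,"ay": 0,"az": 0,"gripper": 60}
    - {"x": 0,"y": 0,"z": 0,"ax": 0,"ay": 0,"az": 0,"gripper": 60}

```text
t: 42.02
ee_pos: [0.555, 0.2802, 0.0899]
ee_rot: [[-0.93, 0.367, -0.0], [0.367, 0.93, -0.0], [0.0, -0.0, -1.0]]
force: [0.7, -0.2, -3.4]
grip_width: 0.0657
grip_force: 30.4
```

```bash
python3 -c "
from h import *
avg(8)"
```

```text
42.42 mean [-0.113 -0.109 -0.007 -0.16  -0.224  3.341] sem [0.013 0.012 0.011 0.161 0.208 0.1  ] [0.5553 0.2801 0.0902] [-0. -0. -1.]
```

B is silent about both axes as well. In the shake, A was the odd one out: it had almost no immediate reaction at the stop, as expected when its load keeps rolling. I'll repeat the shake on B to check this reproduces.

>>> step_arm:
  rows:
    - {"x": 0,"y": 0.042,"z": 0,"ax": 0,"ay": 0,"az": 0,"gripper": 60}
    - {"x": 0,"y": 0.084,"z": 0,"ax": 0,"ay": 0,"az": 0,"gripper": 60}
    - {"x": 0,"y": 0.126,"z": 0,"ax": 0,"ay": 0,"az": 0,"gripper": 60}
    - {"x": 0,"y": 0.084,"z": 0,"ax": 0,"ay": 0,"az": 0,"gripper": 60}
    - {"x": 0,"y": 0.042,"z": 0,"ax": 0,"ay": 0,"az": 0,"gripper": 60}
    - {"x": 0,"y": 0,"z": 0,"ax": 0,"ay": 0,"az": 0,"gripper": 60}

```text
t: 42.92
ee_pos: [0.5546, 0.2805, 0.0896]
ee_rot: [[-0.931, 0.365, -0.001], [0.365, 0.931, 0.0], [0.001, -0.0, -1.0]]
force: [0.1, 0.2, -3.2]
grip_width: 0.0657
grip_force: 30.2
```

```bash
python3 -c "
from h import *
listen(3)"
```

```text
42.917 F [-0.   0.3  3.2] M [-0.008 -0.145  0.015] p [0.5546 0.2805 0.0896] 0.0657
42.967 F [-1.3 -3.2  5. ] M [ 0.102 -0.27  -0.029] p [0.5543 0.2752 0.0892] 0.0657
43.017 F [-0.7 -0.8  3.5] M [-0.112 -0.143  0.024] p [0.5552 0.2763 0.0895] 0.0655
43.067 F [0.6 0.5 2.5] M [-0.122 -0.114 -0.003] p [0.5556 0.2781 0.09  ] 0.066
```

>>> step_arm:
  rows:
    - {"x": 0,"y": 0,"z": 0,"ax": 0,"ay": 0,"az": 0,"gripper": 60}
    - {"x": 0,"y": 0,"z": 0,"ax": 0,"ay": 0,"az": 0,"gripper": 60}
    - {"x": 0,"y": 0.042,"z": 0,"ax": 0,"ay": 0,"az": 0,"gripper": 60}
    - {"x": 0,"y": 0.084,"z": 0,"ax": 0,"ay": 0,"az": 0,"gripper": 60}
    - {"x": 0,"y": 0.126,"z": 0,"ax": 0,"ay": 0,"az": 0,"gripper": 60}

```text
t: 43.48
ee_pos: [0.5789, 0.34, 0.0901]
ee_rot: [[-0.93, 0.367, 0.0], [0.367, 0.93, 0.0], [0.0, 0.0, -1.0]]
force: [0.9, -0.3, -4.2]
grip_width: 0.0655
grip_force: 30.2
```

```bash
python3 -c "
from h import *
listen(3)
go([.5545,.2795,.010],69)"
```

```text
43.483 F [-0.9  0.1  4.2] M [-0.146 -0.104  0.003] p [0.5789 0.34   0.0901] 0.0655
43.533 F [2.3 2.  2.4] M [-0.287  0.094  0.034] p [0.5788 0.3448 0.0904] 0.066
43.583 F [ 0.7 -0.1  2.4] M [-0.211 -0.011  0.011] p [0.578  0.3436 0.0902] 0.0656
43.633 F [-0.4 -0.5  3.9] M [-0.086 -0.079 -0.003] p [0.5778 0.3417 0.0899] 0.0656
shift [-0.0021 -0.133   0.1596] turn [ 0.0002 -0.0002 -0.001 ] yaw now 68.64 pos [0.5778 0.3417 0.0899] F [ 0.2 -0.6 -3.9] M [ 0.05 -0.1   0.  ] w 0.06560940621922415
```

B's shake repeats closely, and C's one stop gave the same kind of immediate reaction. A clearly differed (Fy 0 and −2.2 N against −3.2 and +2.0 N). I'll put B back and fetch A.

>>> step_arm:
  rows:
    - {"x": 0,"y": -0.065,"z": 0,"ax": 0,"ay": 0,"az": 0,"gripper": 60}
    - {"x": -0.002,"y": -0.13,"z": 0.04,"ax": 0,"ay": 0,"az": 0,"gripper": 60}
    - {"x": -0.002,"y": -0.13,"z": 0.1,"ax": 0,"ay": 0,"az": 0,"gripper": 60}
    - {"x": -0.002,"y": -0.13,"z": 0.14,"ax": 0,"ay": 0,"az": 0,"gripper": 60}
    - {"x": -0.002,"y": -0.13,"z": 0.154,"ax": 0,"ay": 0,"az": 0,"gripper": 60}
    - {"x": -0.002,"y": -0.13,"z": 0.158,"ax": 0,"ay": 0,"az": 0,"gripper": 60}
    - {"x": -0.002,"y": -0.13,"z": 0.159,"ax": 0,"ay": 0,"az": 0,"gripper": 60}
    - {"x": -0.002,"y": -0.13,"z": 0.159,"ax": 0,"ay": 0,"az": 0,"gripper": 60}

```text
t: 44.3
ee_pos: [0.5558, 0.2781, 0.0111]
ee_rot: [[-0.93, 0.367, 0.0], [0.367, 0.93, 0.0], [-0.0, 0.0, -1.0]]
force: [0.7, 0.2, -3.2]
grip_width: 0.0657
grip_force: 30.0
```

>>> step_arm:
  rows:
    - {"x": 0,"y": 0,"z": 0.001,"ax": 0,"ay": 0,"az": 0,"gripper": 87}
    - {"x": 0,"y": 0,"z": 0.001,"ax": 0,"ay": 0,"az": 0,"gripper": 87}
    - {"x": 0,"y": 0,"z": 0.001,"ax": 0,"ay": 0,"az": 0,"gripper": 87}
    - {"x": 0,"y": 0,"z": 0.001,"ax": 0,"ay": 0,"az": 0,"gripper": 87}
    - {"x": 0,"y": 0,"z": -0.02,"ax": 0,"ay": 0,"az": 0,"gripper": 87}
    - {"x": 0,"y": 0,"z": -0.1,"ax": 0,"ay": 0,"az": 0,"gripper": 87}
    - {"x": 0,"y": 0,"z": -0.17,"ax": 0,"ay": 0,"az": 0,"gripper": 87}

```text
t: 44.88
ee_pos: [0.5547, 0.2777, 0.0966]
ee_rot: [[-0.93, 0.367, -0.002], [0.367, 0.93, -0.0], [0.002, -0.001, -1.0]]
force: [0.8, -0.2, 0.7]
grip_width: 0.0865
grip_force: 0.0
```

```bash
python3 -c "
from h import *
go([.4945,.415,.09],69)"
```

```text
shift [0.2126 0.2114 0.0134] turn [-0.0002 -0.0003 -0.0014] yaw now 68.49 pos [0.5547 0.2777 0.0966] F [ 0.8 -0.2  0.7] M [ 0.17 -0.21 -0.02] w 0.08646725783509226
```

>>> step_arm:
  rows:
    - {"x": 0.053,"y": 0.053,"z": 0,"ax": 0,"ay": 0,"az": 0,"gripper": 87}
    - {"x": 0.106,"y": 0.106,"z": 0,"ax": 0,"ay": 0,"az": 0,"gripper": 87}
    - {"x": 0.16,"y": 0.16,"z": 0,"ax": 0,"ay": 0,"az": 0,"gripper": 87}
    - {"x": 0.213,"y": 0.211,"z": 0,"ax": 0,"ay": 0,"az": -0.0014,"gripper": 87}
    - {"x": 0.213,"y": 0.211,"z": 0,"ax": 0,"ay": 0,"az": -0.0014,"gripper": 87}
    - {"x": 0.213,"y": 0.211,"z": 0,"ax": 0,"ay": 0,"az": -0.0014,"gripper": 87}
    - {"x": 0.213,"y": 0.211,"z": 0.04,"ax": 0,"ay": 0,"az": -0.0014,"gripper": 87}
    - {"x": 0.213,"y": 0.211,"z": 0.06,"ax": 0,"ay": 0,"az": -0.0014,"gripper": 87}

```text
t: 45.55
ee_pos: [0.4961, 0.4138, 0.0649]
ee_rot: [[-0.933, 0.36, 0.0], [0.36, 0.933, -0.001], [-0.001, -0.001, -1.0]]
force: [-0.1, -0.9, -1.0]
grip_width: 0.0871
grip_force: 0.0
```

```bash
python3 -c "
from h import *
go([.4945,.415,.0095],69)"
```

```text
shift [0.0039 0.0012 0.1107] turn [-0.0001  0.0001 -0.0003] yaw now 68.89 pos [0.4961 0.4138 0.0649] F [-0.1 -0.9 -1. ] M [ 0.05 -0.18 -0.  ] w 0.08711589368804347
```

>>> step_arm:
  rows:
    - {"x": 0.004,"y": 0.001,"z": 0.05,"ax": 0,"ay": 0,"az": 0,"gripper": 87}
    - {"x": 0.004,"y": 0.001,"z": 0.09,"ax": 0,"ay": 0,"az": 0,"gripper": 87}
    - {"x": 0.004,"y": 0.001,"z": 0.11,"ax": 0,"ay": 0,"az": 0,"gripper": 87}
    - {"x": 0.004,"y": 0.001,"z": 0.111,"ax": 0,"ay": 0,"az": 0,"gripper": 60}
    - {"x": 0.004,"y": 0.001,"z": 0.111,"ax": 0,"ay": 0,"az": 0,"gripper": 60}
    - {"x": 0.004,"y": 0.001,"z": 0.111,"ax": 0,"ay": 0,"az": 0,"gripper": 60}
    - {"x": 0.004,"y": 0.001,"z": 0.111,"ax": 0,"ay": 0,"az": 0,"gripper": 60}
    - {"x": 0.004,"y": 0.001,"z": 0.111,"ax": 0,"ay": 0,"az": 0,"gripper": 60}

```text
t: 46.22
ee_pos: [0.4943, 0.4166, 0.0115]
ee_rot: [[-0.933, 0.359, 0.002], [0.359, 0.933, 0.001], [-0.001, 0.001, -1.0]]
force: [-0.2, -0.9, 4.5]
grip_width: 0.0657
grip_force: 30.4
```

>>> step_arm:
  rows:
    - {"x": 0,"y": 0,"z": 0,"ax": 0,"ay": 0,"az": 0,"gripper": 60}
    - {"x": 0,"y": 0,"z": -0.04,"ax": 0,"ay": 0,"az": 0,"gripper": 60}
    - {"x": 0,"y": 0,"z": -0.1,"ax": 0,"ay": 0,"az": 0,"gripper": 60}
    - {"x": 0,"y": 0,"z": -0.16,"ax": 0,"ay": 0,"az": 0,"gripper": 60}
    - {"x": 0,"y": 0,"z": -0.16,"ax": 0,"ay": 0,"az": 0,"gripper": 60}
    - {"x": 0,"y": 0,"z": -0.16,"ax": 0,"ay": 0,"az": 0,"gripper": 60}
    - {"x": 0,"y": 0,"z": -0.16,"ax": 0,"ay": 0,"az": 0,"gripper": 60}

```text
t: 46.8
ee_pos: [0.4934, 0.4157, 0.0894]
ee_rot: [[-0.933, 0.359, -0.0], [0.359, 0.933, -0.001], [-0.0, -0.001, -1.0]]
force: [-0.7, -0.2, -2.6]
grip_width: 0.0661
grip_force: 30.4
```

>>> step_arm:
  rows:
    - {"x": 0,"y": 0.042,"z": 0,"ax": 0,"ay": 0,"az": 0,"gripper": 60}
    - {"x": 0,"y": 0.084,"z": 0,"ax": 0,"ay": 0,"az": 0,"gripper": 60}
    - {"x": 0,"y": 0.126,"z": 0,"ax": 0,"ay": 0,"az": 0,"gripper": 60}
    - {"x": 0,"y": 0.084,"z": 0,"ax": 0,"ay": 0,"az": 0,"gripper": 60}
    - {"x": 0,"y": 0.042,"z": 0,"ax": 0,"ay": 0,"az": 0,"gripper": 60}
    - {"x": 0,"y": 0,"z": 0,"ax": 0,"ay": 0,"az": 0,"gripper": 60}

```text
t: 47.3
ee_pos: [0.4919, 0.4155, 0.0875]
ee_rot: [[-0.934, 0.358, -0.003], [0.358, 0.934, -0.002], [0.003, -0.003, -1.0]]
force: [-0.3, -1.0, -1.6]
grip_width: 0.0663
grip_force: 30.4
```

```bash
python3 -c "
from h import *
listen(3)"
```

```text
47.3 F [-0.1 -1.1  1.6] M [-0.026 -0.169  0.013] p [0.4919 0.4155 0.0875] 0.0663
47.35 F [-1.1 -1.1  5. ] M [-0.024 -0.154 -0.014] p [0.4917 0.4111 0.0872] 0.0662
47.4 F [-0.5 -0.2  3.4] M [-0.114 -0.114 -0.004] p [0.4927 0.4122 0.0877] 0.0662
47.45 F [-0.3  1.   3.2] M [-0.185 -0.159 -0.055] p [0.4933 0.4139 0.0883] 0.0658
```

>>> step_arm:
  rows:
    - {"x": 0,"y": 0,"z": 0,"ax": 0,"ay": 0,"az": 0,"gripper": 60}
    - {"x": 0,"y": 0,"z": 0,"ax": 0,"ay": 0,"az": 0,"gripper": 60}
    - {"x": 0,"y": 0.042,"z": 0,"ax": 0,"ay": 0,"az": 0,"gripper": 60}
    - {"x": 0,"y": 0.084,"z": 0,"ax": 0,"ay": 0,"az": 0,"gripper": 60}
    - {"x": 0,"y": 0.126,"z": 0,"ax": 0,"ay": 0,"az": 0,"gripper": 60}

```text
t: 47.87
ee_pos: [0.5166, 0.4762, 0.0897]
ee_rot: [[-0.933, 0.359, -0.0], [0.359, 0.933, -0.0], [0.0, -0.0, -1.0]]
force: [0.4, 0.6, -3.2]
grip_width: 0.066
grip_force: 30.4
```

```bash
python3 -c "
from h import *
listen(4)
go([.464,.109,.135],69)"
```

```text
47.867 F [-0.2  0.7  3.2] M [-0.15  -0.13   0.005] p [0.5166 0.4762 0.0897] 0.066
47.917 F [ 1.9 -2.5  2.1] M [-0.017  0.047 -0.023] p [0.5163 0.4802 0.0897] 0.0658
47.967 F [0.1 0.7 3.1] M [-0.143 -0.052  0.006] p [0.5155 0.479  0.0895] 0.066
48.017 F [ 0.3 -0.1  3. ] M [-0.09  -0.124  0.019] p [0.5153 0.4773 0.0893] 0.066
48.067 F [-0.3 -0.3  3.8] M [-0.097 -0.075  0.024] p [0.5154 0.4761 0.0893] 0.0662
shift [-0.1665 -0.7224 -0.0912] turn [-0.0001 -0.0002  0.0001] yaw now 69.04 pos [0.5154 0.4761 0.0893] F [ 0.1 -0.4 -3.8] M [ 0.06 -0.1  -0.02] w 0.06619417743870792
```

A repeats its own odd signature. To rule out an effect of arm pose, I'll repeat the same shake with A at B's pose, which is on the way to the block and clear above tin B.

>>> step_arm:
  rows:
    - {"x": -0.043,"y": -0.067,"z": 0,"ax": 0,"ay": 0,"az": 0,"gripper": 60}
    - {"x": -0.086,"y": -0.134,"z": 0,"ax": 0,"ay": 0,"az": 0,"gripper": 60}
    - {"x": -0.129,"y": -0.201,"z": 0,"ax": 0,"ay": 0,"az": 0,"gripper": 60}
    - {"x": -0.172,"y": -0.268,"z": 0,"ax": 0,"ay": 0,"az": 0,"gripper": 60}
    - {"x": -0.214,"y": -0.337,"z": 0,"ax": 0,"ay": 0,"az": 0,"gripper": 60}
    - {"x": -0.214,"y": -0.337,"z": 0,"ax": 0,"ay": 0,"az": 0,"gripper": 60}
    - {"x": -0.214,"y": -0.337,"z": 0,"ax": 0,"ay": 0,"az": 0,"gripper": 60}
    - {"x": -0.214,"y": -0.337,"z": 0,"ax": 0,"ay": 0,"az": 0,"gripper": 60}

```text
t: 48.73
ee_pos: [0.5556, 0.2785, 0.0902]
ee_rot: [[-0.933, 0.361, 0.0], [0.361, 0.933, -0.0], [-0.0, -0.0, -1.0]]
force: [-0.0, 1.5, -2.9]
grip_width: 0.0659
grip_force: 30.4
```

>>> step_arm:
  rows:
    - {"x": 0,"y": 0,"z": 0,"ax": 0,"ay": 0,"az": 0,"gripper": 60}
    - {"x": 0,"y": 0,"z": 0,"ax": 0,"ay": 0,"az": 0,"gripper": 60}
    - {"x": 0,"y": 0,"z": 0,"ax": 0,"ay": 0,"az": 0,"gripper": 60}
    - {"x": 0,"y": 0,"z": 0,"ax": 0,"ay": 0,"az": 0,"gripper": 60}
    - {"x": 0,"y": 0,"z": 0,"ax": 0,"ay": 0,"az": 0,"gripper": 60}

```text
t: 49.15
ee_pos: [0.5553, 0.28, 0.09]
ee_rot: [[-0.934, 0.358, -0.0], [0.358, 0.934, -0.0], [0.0, -0.0, -1.0]]
force: [-0.1, -0.0, -2.8]
grip_width: 0.066
grip_force: 30.4
```

>>> step_arm:
  rows:
    - {"x": 0,"y": 0.042,"z": 0,"ax": 0,"ay": 0,"az": 0,"gripper": 60}
    - {"x": 0,"y": 0.084,"z": 0,"ax": 0,"ay": 0,"az": 0,"gripper": 60}
    - {"x": 0,"y": 0.126,"z": 0,"ax": 0,"ay": 0,"az": 0,"gripper": 60}
    - {"x": 0,"y": 0.084,"z": 0,"ax": 0,"ay": 0,"az": 0,"gripper": 60}
    - {"x": 0,"y": 0.042,"z": 0,"ax": 0,"ay": 0,"az": 0,"gripper": 60}
    - {"x": 0,"y": 0,"z": 0,"ax": 0,"ay": 0,"az": 0,"gripper": 60}

```text
t: 49.65
ee_pos: [0.5547, 0.2801, 0.0896]
ee_rot: [[-0.934, 0.357, -0.001], [0.357, 0.934, 0.0], [0.001, -0.0, -1.0]]
force: [0.1, 0.1, -2.2]
grip_width: 0.0663
grip_force: 30.4
```

```bash
python3 -c "
from h import *
listen(1)"
```

```text
49.65 F [-0.1  0.1  2.2] M [-0.032 -0.183  0.016] p [0.5547 0.2801 0.0896] 0.0663
49.7 F [-1.4 -2.   4.4] M [ 0.11  -0.265  0.032] p [0.5545 0.2749 0.0892] 0.0658
```

>>> step_arm:
  rows:
    - {"x": 0,"y": 0,"z": 0,"ax": 0,"ay": 0,"az": 0,"gripper": 60}
    - {"x": 0,"y": 0,"z": 0,"ax": 0,"ay": 0,"az": 0,"gripper": 60}
    - {"x": 0,"y": 0,"z": 0,"ax": 0,"ay": 0,"az": 0,"gripper": 60}
    - {"x": 0,"y": 0.042,"z": 0,"ax": 0,"ay": 0,"az": 0,"gripper": 60}
    - {"x": 0,"y": 0.084,"z": 0,"ax": 0,"ay": 0,"az": 0,"gripper": 60}
    - {"x": 0,"y": 0.126,"z": 0,"ax": 0,"ay": 0,"az": 0,"gripper": 60}

```text
t: 50.2
ee_pos: [0.5786, 0.3397, 0.0901]
ee_rot: [[-0.933, 0.359, 0.0], [0.359, 0.933, 0.0], [-0.0, 0.0, -1.0]]
force: [0.2, 0.4, -2.9]
grip_width: 0.0658
grip_force: 30.4
```

```bash
python3 -c "
from h import *
listen(1)
go([.464,.109,.135],69)"
```

```text
50.2 F [-0.   0.4  2.9] M [-0.169 -0.1    0.018] p [0.5786 0.3397 0.0901] 0.0658
50.25 F [2.1 0.3 1.1] M [-0.165  0.073  0.032] p [0.5783 0.3444 0.0903] 0.0656
shift [ 0.0462 -0.521  -0.0914] turn [ 0.0006 -0.0002  0.0004] yaw now 69.15 pos [0.5783 0.3444 0.0903] F [-1.9  1.1 -1. ] M [ 0.18  0.01 -0.03] w 0.06555807277422256
```

At the same pose A and B react alike, so that difference was mostly pose. What's left is the tilt evidence: B and C are excluded about both axes, and A has only been tested about one. I'll tilt A about the other axis, sampling with single rows to save camera calls.

>>> step_arm:
  rows:
    - {"x": 0,"y": 0,"z": 0,"ax": 0,"ay": 0.018,"az": 0,"gripper": 60}
    - {"x": 0,"y": 0,"z": 0,"ax": 0,"ay": 0.036,"az": 0,"gripper": 60}
    - {"x": 0,"y": 0,"z": 0,"ax": 0,"ay": 0.036,"az": 0,"gripper": 60}
    - {"x": 0,"y": 0,"z": 0,"ax": 0,"ay": 0.036,"az": 0,"gripper": 60}
    - {"x": 0,"y": 0,"z": 0,"ax": 0,"ay": 0.036,"az": 0,"gripper": 60}
    - {"x": 0,"y": 0,"z": 0,"ax": 0,"ay": 0.036,"az": 0,"gripper": 60}
    - {"x": 0,"y": 0,"z": 0,"ax": 0,"ay": 0.018,"az": 0,"gripper": 60}
    - {"x": 0,"y": 0,"z": 0,"ax": 0,"ay": 0,"az": 0,"gripper": 60}

```text
t: 50.92
ee_pos: [0.5793, 0.3378, 0.09]
ee_rot: [[-0.933, 0.361, 0.004], [0.361, 0.933, -0.0], [-0.004, 0.001, -1.0]]
force: [-0.8, 0.8, -2.8]
grip_width: 0.0657
grip_force: 30.4
```

>>> step_arm:
  rows:
    - {"x": 0,"y": 0,"z": 0,"ax": 0,"ay": 0,"az": 0,"gripper": 60}
    - {"x": 0,"y": 0,"z": 0,"ax": 0,"ay": 0,"az": 0,"gripper": 60}
    - {"x": 0,"y": 0,"z": 0,"ax": 0,"ay": 0,"az": 0,"gripper": 60}
    - {"x": 0,"y": 0,"z": 0,"ax": 0,"ay": 0,"az": 0,"gripper": 60}

```text
t: 51.25
ee_pos: [0.5786, 0.3379, 0.0904]
ee_rot: [[-0.933, 0.36, 0.0], [0.36, 0.933, -0.0], [-0.0, -0.0, -1.0]]
force: [0.2, 0.2, -2.2]
grip_width: 0.0659
grip_force: 30.4
```

```bash
python3 -c "
from h import *
listen(0)"
```

```text
51.25 F [-0.1  0.2  2.2] M [-0.078 -0.153 -0.01 ] p [0.5786 0.3379 0.0904] 0.0659
```

>>> step_arm:
  rows:
    - {"x": 0,"y": 0,"z": 0,"ax": 0,"ay": 0,"az": 0,"gripper": 60}

```text
t: 51.33
ee_pos: [0.5789, 0.3375, 0.09]
ee_rot: [[-0.933, 0.36, -0.0], [0.36, 0.933, -0.0], [0.0, -0.0, -1.0]]
force: [-0.9, 0.1, -3.5]
grip_width: 0.0661
grip_force: 30.4
```

```bash
python3 -c "
from h import *
listen(0)"
```

```text
51.333 F [ 0.8 -0.2  3.5] M [-0.11  -0.138 -0.02 ] p [0.5789 0.3375 0.09  ] 0.0661
```

>>> step_arm:
  rows:
    - {"x": 0,"y": 0,"z": 0,"ax": 0,"ay": 0,"az": 0,"gripper": 60}

```text
t: 51.42
ee_pos: [0.5788, 0.3375, 0.0898]
ee_rot: [[-0.933, 0.36, -0.001], [0.36, 0.933, -0.0], [0.001, -0.0, -1.0]]
force: [-0.1, -0.3, -2.8]
grip_width: 0.0658
grip_force: 30.4
```

```bash
python3 -c "
from h import *
listen(0)"
```

```text
51.417 F [-0.1 -0.3  2.8] M [-0.114 -0.145  0.013] p [0.5788 0.3375 0.0898] 0.0658
```

>>> step_arm:
  rows:
    - {"x": 0,"y": 0,"z": 0,"ax": 0,"ay": 0,"az": 0,"gripper": 60}

```text
t: 51.5
ee_pos: [0.5786, 0.3377, 0.0897]
ee_rot: [[-0.933, 0.36, -0.001], [0.36, 0.933, -0.0], [0.001, -0.0, -1.0]]
force: [-0.3, -0.3, -2.8]
grip_width: 0.0659
grip_force: 30.4
```

```bash
python3 -c "
from h import *
listen(0)"
```

```text
51.5 F [ 0.2 -0.4  2.8] M [-0.1   -0.151  0.03 ] p [0.5786 0.3377 0.0897] 0.0659
```

>>> step_arm:
  rows:
    - {"x": 0,"y": 0,"z": 0,"ax": 0,"ay": 0,"az": 0,"gripper": 60}

```text
t: 51.58
ee_pos: [0.5784, 0.3379, 0.0898]
ee_rot: [[-0.933, 0.36, -0.001], [0.36, 0.933, -0.0], [0.001, -0.0, -1.0]]
force: [-0.1, -0.4, -3.3]
grip_width: 0.0658
grip_force: 30.4
```

```bash
python3 -c "
from h import *
listen(0)"
```

```text
51.583 F [-0.  -0.4  3.3] M [-0.099 -0.095 -0.028] p [0.5784 0.3379 0.0898] 0.0658
```

>>> step_arm:
  rows:
    - {"x": 0,"y": 0,"z": 0,"ax": 0,"ay": 0,"az": 0,"gripper": 60}

```text
t: 51.67
ee_pos: [0.5783, 0.338, 0.0899]
ee_rot: [[-0.933, 0.359, -0.0], [0.359, 0.933, -0.0], [0.0, -0.0, -1.0]]
force: [-0.2, -0.3, -3.3]
grip_width: 0.066
grip_force: 30.4
```

```bash
python3 -c "
from h import *
listen(0)"
```

```text
51.667 F [ 0.1 -0.3  3.3] M [-0.109 -0.104 -0.028] p [0.5783 0.338  0.0899] 0.066
```

>>> step_arm:
  rows:
    - {"x": 0,"y": 0,"z": 0,"ax": 0,"ay": -0.018,"az": 0,"gripper": 60}
    - {"x": 0,"y": 0,"z": 0,"ax": 0,"ay": -0.036,"az": 0,"gripper": 60}
    - {"x": 0,"y": 0,"z": 0,"ax": 0,"ay": -0.036,"az": 0,"gripper": 60}
    - {"x": 0,"y": 0,"z": 0,"ax": 0,"ay": -0.036,"az": 0,"gripper": 60}
    - {"x": 0,"y": 0,"z": 0,"ax": 0,"ay": -0.036,"az": 0,"gripper": 60}
    - {"x": 0,"y": 0,"z": 0,"ax": 0,"ay": -0.036,"az": 0,"gripper": 60}
    - {"x": 0,"y": 0,"z": 0,"ax": 0,"ay": -0.018,"az": 0,"gripper": 60}
    - {"x": 0,"y": 0,"z": 0,"ax": 0,"ay": 0,"az": 0,"gripper": 60}

```text
t: 52.33
ee_pos: [0.5773, 0.3398, 0.0914]
ee_rot: [[-0.935, 0.356, -0.004], [0.356, 0.935, 0.004], [0.005, 0.002, -1.0]]
force: [0.9, 0.5, -2.8]
grip_width: 0.0659
grip_force: 30.4
```

>>> step_arm:
  rows:
    - {"x": 0,"y": 0,"z": 0,"ax": 0,"ay": 0,"az": 0,"gripper": 60}
    - {"x": 0,"y": 0,"z": 0,"ax": 0,"ay": 0,"az": 0,"gripper": 60}
    - {"x": 0,"y": 0,"z": 0,"ax": 0,"ay": 0,"az": 0,"gripper": 60}
    - {"x": 0,"y": 0,"z": 0,"ax": 0,"ay": 0,"az": 0,"gripper": 60}

```text
t: 52.67
ee_pos: [0.5779, 0.3384, 0.0899]
ee_rot: [[-0.933, 0.359, -0.0], [0.359, 0.933, -0.0], [-0.0, -0.0, -1.0]]
force: [0.1, 0.5, -2.8]
grip_width: 0.0657
grip_force: 30.4
```

```bash
python3 -c "
from h import *
listen(0)"
```

```text
52.667 F [0.1 0.5 2.8] M [-0.148 -0.002 -0.013] p [0.5779 0.3384 0.0899] 0.0657
```

>>> step_arm:
  rows:
    - {"x": 0,"y": 0,"z": 0,"ax": 0,"ay": 0,"az": 0,"gripper": 60}

```text
t: 52.75
ee_pos: [0.5775, 0.3387, 0.0902]
ee_rot: [[-0.934, 0.358, 0.0], [0.358, 0.934, -0.0], [-0.0, -0.0, -1.0]]
force: [0.5, 0.6, -2.1]
grip_width: 0.0661
grip_force: 30.4
```

```bash
python3 -c "
from h import *
listen(0)"
```

```text
52.75 F [-0.3  0.7  2.1] M [-0.073 -0.057 -0.004] p [0.5775 0.3387 0.0902] 0.0661
```

>>> step_arm:
  rows:
    - {"x": 0,"y": 0,"z": 0,"ax": 0,"ay": 0,"az": 0,"gripper": 60}

```text
t: 52.83
ee_pos: [0.5776, 0.3387, 0.0903]
ee_rot: [[-0.934, 0.358, 0.0], [0.358, 0.934, -0.0], [-0.001, -0.0, -1.0]]
force: [0.4, 0.2, -3.8]
grip_width: 0.0659
grip_force: 30.4
```

```bash
python3 -c "
from h import *
listen(0)"
```

```text
52.833 F [-0.3  0.3  3.8] M [-0.143 -0.048 -0.001] p [0.5776 0.3387 0.0903] 0.0659
```

>>> step_arm:
  rows:
    - {"x": 0,"y": 0,"z": 0,"ax": 0,"ay": 0,"az": 0,"gripper": 60}

```text
t: 52.92
ee_pos: [0.5777, 0.3386, 0.0903]
ee_rot: [[-0.934, 0.358, 0.0], [0.358, 0.934, -0.0], [-0.001, -0.0, -1.0]]
force: [-1.0, 0.4, -2.7]
grip_width: 0.0658
grip_force: 30.4
```

```bash
python3 -c "
from h import *
listen(0)"
```

```text
52.917 F [ 1.1 -0.   2.7] M [-0.123 -0.038  0.034] p [0.5777 0.3386 0.0903] 0.0658
```

>>> step_arm:
  rows:
    - {"x": 0,"y": 0,"z": 0,"ax": 0,"ay": 0,"az": 0,"gripper": 60}

```text
t: 53.0
ee_pos: [0.5779, 0.3385, 0.0903]
ee_rot: [[-0.934, 0.358, 0.0], [0.358, 0.934, -0.0], [-0.001, -0.0, -1.0]]
force: [0.5, 0.4, -2.8]
grip_width: 0.0659
grip_force: 30.4
```

```bash
python3 -c "
from h import *
listen(0)"
```

```text
53.0 F [-0.3  0.5  2.8] M [-0.115 -0.076  0.047] p [0.5779 0.3385 0.0903] 0.0659
```

>>> step_arm:
  rows:
    - {"x": 0,"y": 0,"z": 0,"ax": 0,"ay": 0,"az": 0,"gripper": 60}

```text
t: 53.08
ee_pos: [0.5781, 0.3383, 0.0902]
ee_rot: [[-0.933, 0.359, 0.0], [0.359, 0.933, -0.0], [-0.0, -0.0, -1.0]]
force: [0.4, -0.4, -3.0]
grip_width: 0.0657
grip_force: 30.4
```

```bash
python3 -c "
from h import *
listen(0)"
```

```text
53.083 F [-0.5 -0.2  3. ] M [-0.146 -0.095  0.011] p [0.5781 0.3383 0.0902] 0.0657
```

>>> step_arm:
  rows:
    - {"x": 0,"y": 0,"z": 0,"ax": 0,"ay": 0,"az": 0,"gripper": 60}

```text
t: 53.17
ee_pos: [0.5781, 0.3382, 0.0901]
ee_rot: [[-0.933, 0.359, 0.0], [0.359, 0.933, -0.0], [-0.0, -0.0, -1.0]]
force: [0.4, 0.2, -2.6]
grip_width: 0.066
grip_force: 30.4
```

```bash
python3 -c "
from h import *
listen(0)"
```

```text
53.167 F [-0.3  0.3  2.6] M [-0.127 -0.083  0.007] p [0.5781 0.3382 0.0901] 0.066
```

>>> step_arm:
  rows:
    - {"x": 0,"y": 0,"z": 0,"ax": 0,"ay": 0,"az": 0,"gripper": 60}

```text
t: 53.25
ee_pos: [0.5782, 0.3381, 0.0901]
ee_rot: [[-0.933, 0.359, 0.0], [0.359, 0.933, -0.0], [-0.0, -0.0, -1.0]]
force: [-0.3, 0.1, -3.8]
grip_width: 0.0659
grip_force: 30.4
```

```bash
python3 -c "
from h import *
listen(0)"
```

```text
53.25 F [ 0.3 -0.   3.8] M [-0.033 -0.059 -0.   ] p [0.5782 0.3381 0.0901] 0.0659
```

>>> step_arm:
  rows:
    - {"x": 0,"y": 0,"z": 0,"ax": 0,"ay": 0,"az": 0,"gripper": 60}

```text
t: 53.33
ee_pos: [0.5782, 0.3381, 0.0901]
ee_rot: [[-0.933, 0.359, -0.0], [0.359, 0.933, -0.0], [-0.0, -0.0, -1.0]]
force: [0.3, 0.1, -2.6]
grip_width: 0.0656
grip_force: 30.4
```

```bash
python3 -c "
from h import *
listen(0)"
```

```text
53.333 F [-0.3  0.2  2.6] M [-0.152 -0.015 -0.029] p [0.5782 0.3381 0.0901] 0.0656
```

>>> step_arm:
  rows:
    - {"x": 0,"y": 0,"z": 0,"ax": 0,"ay": 0,"az": 0,"gripper": 60}

```text
t: 53.42
ee_pos: [0.5782, 0.3381, 0.09]
ee_rot: [[-0.933, 0.359, -0.0], [0.359, 0.933, -0.0], [0.0, -0.0, -1.0]]
force: [-0.3, -0.2, -2.9]
grip_width: 0.0659
grip_force: 30.4
```

```bash
python3 -c "
from h import *
listen(0)"
```

```text
53.417 F [ 0.2 -0.3  2.9] M [-0.11   0.024  0.016] p [0.5782 0.3381 0.09  ] 0.0659
```

>>> step_arm:
  rows:
    - {"x": 0,"y": 0,"z": 0,"ax": 0,"ay": 0.018,"az": 0,"gripper": 60}
    - {"x": 0,"y": 0,"z": 0,"ax": 0,"ay": 0.036,"az": 0,"gripper": 60}
    - {"x": 0,"y": 0,"z": 0,"ax": 0,"ay": 0.036,"az": 0,"gripper": 60}
    - {"x": 0,"y": 0,"z": 0,"ax": 0,"ay": 0.036,"az": 0,"gripper": 60}
    - {"x": 0,"y": 0,"z": 0,"ax": 0,"ay": 0.036,"az": 0,"gripper": 60}
    - {"x": 0,"y": 0,"z": 0,"ax": 0,"ay": 0.036,"az": 0,"gripper": 60}
    - {"x": 0,"y": 0,"z": 0,"ax": 0,"ay": 0.018,"az": 0,"gripper": 60}
    - {"x": 0,"y": 0,"z": 0,"ax": 0,"ay": 0,"az": 0,"gripper": 60}

```text
t: 54.08
ee_pos: [0.5793, 0.3377, 0.0899]
ee_rot: [[-0.933, 0.361, 0.004], [0.361, 0.933, -0.0], [-0.004, 0.001, -1.0]]
force: [-1.2, 1.9, -2.4]
grip_width: 0.0658
grip_force: 30.4
```

>>> step_arm:
  rows:
    - {"x": 0,"y": 0,"z": 0,"ax": 0,"ay": 0,"az": 0,"gripper": 60}
    - {"x": 0,"y": 0,"z": 0,"ax": 0,"ay": 0,"az": 0,"gripper": 60}
    - {"x": 0,"y": 0,"z": 0,"ax": 0,"ay": 0,"az": 0,"gripper": 60}
    - {"x": 0,"y": 0,"z": 0,"ax": 0,"ay": 0,"az": 0,"gripper": 60}
    - {"x": 0,"y": 0,"z": 0,"ax": 0,"ay": 0,"az": 0,"gripper": 60}
    - {"x": 0,"y": 0,"z": 0,"ax": 0,"ay": 0,"az": 0,"gripper": 60}
    - {"x": 0,"y": 0,"z": 0,"ax": 0,"ay": 0,"az": 0,"gripper": 60}
    - {"x": 0,"y": 0,"z": 0,"ax": 0,"ay": 0,"az": 0,"gripper": 60}

```text
t: 54.75
ee_pos: [0.5784, 0.3379, 0.0898]
ee_rot: [[-0.933, 0.36, -0.001], [0.36, 0.933, -0.0], [0.001, -0.0, -1.0]]
force: [-0.9, -0.6, -3.3]
grip_width: 0.0659
grip_force: 30.4
```

```bash
python3 -c "
from h import *
listen(0)"
```

```text
54.75 F [ 0.6 -0.8  3.3] M [-0.081 -0.069  0.027] p [0.5784 0.3379 0.0898] 0.0659
```

>>> step_arm:
  rows:
    - {"x": 0,"y": 0,"z": 0,"ax": 0,"ay": 0,"az": 0,"gripper": 60}

```text
t: 54.83
ee_pos: [0.5783, 0.338, 0.0899]
ee_rot: [[-0.933, 0.359, -0.0], [0.359, 0.933, 0.0], [0.0, -0.0, -1.0]]
force: [-0.7, 0.6, -3.3]
grip_width: 0.066
grip_force: 30.4
```

```bash
python3 -c "
from h import *
listen(0)"
```

```text
54.833 F [0.9 0.3 3.3] M [-0.107 -0.164  0.003] p [0.5783 0.338  0.0899] 0.066
```

>>> step_arm:
  rows:
    - {"x": 0,"y": 0,"z": 0,"ax": 0,"ay": 0,"az": 0,"gripper": 60}

```text
t: 54.92
ee_pos: [0.5782, 0.3381, 0.09]
ee_rot: [[-0.933, 0.359, -0.0], [0.359, 0.933, -0.0], [0.0, -0.0, -1.0]]
force: [0.1, 0.6, -2.7]
grip_width: 0.0659
grip_force: 30.4
```

```bash
python3 -c "
from h import *
listen(0)"
```

```text
54.917 F [0.1 0.6 2.7] M [-0.122 -0.139 -0.003] p [0.5782 0.3381 0.09  ] 0.0659
```

>>> step_arm:
  rows:
    - {"x": 0,"y": 0,"z": 0,"ax": 0,"ay": 0,"az": 0,"gripper": 60}

```text
t: 55.0
ee_pos: [0.5782, 0.3381, 0.09]
ee_rot: [[-0.933, 0.359, -0.0], [0.359, 0.933, -0.0], [0.0, -0.0, -1.0]]
force: [0.4, -0.1, -3.6]
grip_width: 0.0658
grip_force: 30.4
```

```bash
python3 -c "
from h import *
listen(0)"
```

```text
55.0 F [-0.4  0.   3.6] M [-0.137 -0.205  0.013] p [0.5782 0.3381 0.09  ] 0.0658
```

Settled, A's moment about tool y moves from −0.045 to −0.136 N m, a change of about 6 sigma; B and C show none. A is the started tin, so I carry it over the seated cylinder.

>>> step_arm:
  rows:
    - {"x": 0.002,"y": -0.03,"z": -0.04,"ax": 0,"ay": 0,"az": 0,"gripper": 60}
    - {"x": 0.008,"y": -0.09,"z": -0.07,"ax": 0,"ay": 0,"az": 0,"gripper": 60}
    - {"x": 0.015,"y": -0.16,"z": -0.07,"ax": 0,"ay": 0,"az": 0,"gripper": 60}
    - {"x": 0.022,"y": -0.23,"z": -0.07,"ax": 0,"ay": 0,"az": 0,"gripper": 60}
    - {"x": 0.029,"y": -0.3,"z": -0.07,"ax": 0,"ay": 0,"az": 0,"gripper": 60}
    - {"x": 0.036,"y": -0.37,"z": -0.07,"ax": 0,"ay": 0,"az": 0,"gripper": 60}
    - {"x": 0.043,"y": -0.44,"z": -0.07,"ax": 0,"ay": 0,"az": 0,"gripper": 60}
    - {"x": 0.048,"y": -0.49,"z": -0.07,"ax": 0,"ay": 0,"az": 0,"gripper": 60}

```text
t: 55.67
ee_pos: [0.4663, 0.1154, 0.1247]
ee_rot: [[-0.933, 0.36, -0.001], [0.36, 0.933, -0.002], [0.0, -0.002, -1.0]]
force: [-0.0, 0.3, -3.3]
grip_width: 0.0659
grip_force: 30.4
```

```bash
python3 -c "
from h import *
go([.464,.109,.125],69)"
```

```text
shift [-0.0003 -0.0135 -0.0005] turn [-0.0003 -0.     -0.0003] yaw now 68.88 pos [0.4663 0.1154 0.1247] F [-0.   0.3 -3.3] M [ 0.05 -0.21  0.07] w 0.06588838122958977
```

>>> step_arm:
  rows:
    - {"x": 0,"y": -0.008,"z": 0,"ax": 0,"ay": 0,"az": 0,"gripper": 60}
    - {"x": 0,"y": -0.0135,"z": 0,"ax": 0,"ay": 0,"az": 0,"gripper": 60}
    - {"x": 0,"y": -0.0135,"z": 0,"ax": 0,"ay": 0,"az": 0,"gripper": 60}
    - {"x": 0,"y": -0.0135,"z": 0,"ax": 0,"ay": 0,"az": 0,"gripper": 60}
    - {"x": 0,"y": -0.0135,"z": 0,"ax": 0,"ay": 0,"az": 0,"gripper": 60}
    - {"x": 0,"y": -0.0135,"z": 0,"ax": 0,"ay": 0,"az": 0,"gripper": 60}
    - {"x": 0,"y": -0.0135,"z": 0,"ax": 0,"ay": 0,"az": 0,"gripper": 60}
    - {"x": 0,"y": -0.0135,"z": 0,"ax": 0,"ay": 0,"az": 0,"gripper": 60}

```text
t: 56.33
ee_pos: [0.4654, 0.1124, 0.125]
ee_rot: [[-0.934, 0.358, -0.0], [0.358, 0.934, 0.0], [0.0, 0.0, -1.0]]
force: [-0.9, -0.8, -3.0]
grip_width: 0.0655
grip_force: 30.4
```

>>> step_arm:
  rows:
    - {"x": 0,"y": 0,"z": 0,"ax": 0,"ay": 0,"az": 0,"gripper": 60}
    - {"x": 0,"y": 0,"z": 0,"ax": 0,"ay": 0,"az": 0,"gripper": 60}
    - {"x": 0,"y": 0,"z": 0,"ax": 0,"ay": 0,"az": 0,"gripper": 60}
    - {"x": 0,"y": 0,"z": 0,"ax": 0,"ay": 0,"az": 0,"gripper": 60}
    - {"x": 0,"y": 0,"z": 0,"ax": 0,"ay": 0,"az": 0,"gripper": 60}
    - {"x": 0,"y": 0,"z": 0,"ax": 0,"ay": 0,"az": 0,"gripper": 60}

```text
t: 56.83
ee_pos: [0.4654, 0.1117, 0.1251]
ee_rot: [[-0.933, 0.359, 0.0], [0.359, 0.933, -0.0], [-0.0, -0.0, -1.0]]
force: [0.2, 0.6, -2.4]
grip_width: 0.0657
grip_force: 30.4
```

```bash
python3 -c "
from h import *
go([.464,.109,.125],69);print(np.round(ctrl.sense()['dq'],3))
s=snap('top');g=cv2.cvtColor(s['color'],cv2.COLOR_RGB2HSV);m=((g[...,1]<70)&(g[...,2]>120)).astype(np.uint8);n,l,st,ce=cv2.connectedComponentsWithStats(m)
print([(st[k].tolist(),ray(s,*ce[k],.036).round(3).tolist()) for k in range(1,n) if 350<st[k][4]<800])
print(ctrl.hand_in())"
```

```text
shift [ 0.0007 -0.0061  0.0002] turn [-0.      0.     -0.0001] yaw now 68.95 pos [0.4654 0.1117 0.1251] F [ 0.2  0.6 -2.4] M [ 0.12 -0.14 -0.02] w 0.06569421209983461
[-0.     0.     0.    -0.001 -0.001  0.002 -0.001]
[([304, 93, 66, 78, 353], [0.722, 0.354, 0.036]), ([34, 135, 37, 21, 383], [0.673, 1.07, 0.036]), ([172, 137, 30, 30, 616], [0.649, 0.729, 0.036]), ([396, 146, 30, 29, 646], [0.623, 0.156, 0.036]), ([72, 171, 42, 48, 428], [0.535, 0.966, 0.036]), ([350, 172, 28, 29, 625], [0.557, 0.278, 0.036]), ([587, 201, 53, 36, 788], [0.46, -0.376, 0.036]), ([180, 248, 28, 29, 618], [0.369, 0.711, 0.036]), ([260, 254, 59, 34, 729], [0.346, 0.463, 0.036]), ([209, 263, 25, 25, 472], [0.338, 0.642, 0.036])]
the job is handed in; nothing more can be done
None
```

The job is handed in at about 57 s: the cylinder is pressed flush in the nest, and tins B and C are back standing on the worktop. I am holding tin A level and still about 90 mm above the cylinder as the rattling one; that choice rests on its wrist moment shifting when tilted about one axis (about 0.09 N m, though opposite in sign to what I expected; B and C showed none), because the shake readings did not separate the tins.

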